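# Free the thermometer carriage and run it up to its stop

### The job

With a fingertip against its knurled rim, roll the carriage's clamp nut two full turns anticlockwise (seen from above), so that its red line has come round twice to the line on the carriage; do not grip the nut, and let the carriage stand until it is loose. Then push the carriage by its saddle along the rail until it rests against the red stop, with the nut left at two turns. Keep off the thermometer itself and leave the tape, cap, bottle and screwdriver where they are.

Things in the scene. Friction and masses are not known exactly. Their poses are not given: they have to be found in the camera images.
- nut (a joint): angle of the clamp nut, rad, anticlockwise (loosening) seen from above positive; 0 = tight, as it starts; one full turn = 6.283; it could go on to 22. It rises 1.5 mm per turn, needs about 0.05 N m (2 N along the rim) and stays where it is left. A fingertip pressed on the rim with 4 to 12 N takes the rim along: angle = fingertip's travel along the rim / 24 mm.
- clamp: the clamp: bright metal hand nut with a fluted (knurled) rim on a steel stud, on the saddle. Nut 48 mm across its 30 flutes, 20 mm high, its underside 2.5 mm above the saddle's top; the 10 mm stud ends 3.5 mm above it when tight. A red line runs over its top and down the rim. Origin on the axis, 2 mm under the nut; does not turn. More than 38 N from the fingers in all counts as gripping it.
- nut_top (a point): centre of the nut's top face, on its axis, 38.5 mm above the rail's top face when tight. The nut stands 60 mm from the saddle's middle towards the rear end (the end away from the source), 40 mm from the rear end face.
- nut_mark (a point): where the nut's red line comes down the rim: 24 mm from the axis, 10 mm above the nut's underside; turns with the nut. When tight it points to the rear end of the carriage, at a red line painted on the saddle.
- carriage (a joint): position of the carriage along the rail, m, growing towards the source; 0.16 = against the stop (its limit), 0 = rearmost. The carriage is a dark saddle over the rail, 200 mm long, 70 mm wide, flat top 16 mm above the rail's top. With the nut tight it is clamped (slips only above 30 N); clamping falls evenly to nothing over two turns, then about 8 N move it. It stays where it is left.
- push_face (a point): middle of the saddle's rear end face (upright, away from the source), 9 mm above the rail's top face; moves with the carriage. The face is 70 mm wide and reaches from 2 to 16 mm above the rail's top. The rail's top is free behind it.
- carriage_nose (a point): middle of the saddle's front end face, 200 mm ahead of push_face, 9 mm above the rail's top face; it meets the stop.
- stop_face (a point): the stop's rubber face, on the rail's centre line, 9 mm above the rail's top face. The stop is a red block on the rail, 64 mm wide, 24 mm long, reaching 24.5 mm above the rail's top. With carriage_nose here the carriage rests against it.
- rail: aluminium profile, 40 mm wide, 600 mm long, fixed on the bench on three flat feet (100 mm wide); origin on the bench under its middle; y runs along it towards the source, z up; top face 46 mm above the bench. The blackbody source, a grey and black box on a riser, stands at its +y end: from 350 mm on along y, 110 mm to either side, 205 mm high.
- thermometer: infrared thermometer, steel barrel 44 mm across with blue front, lying along the rail above the saddle; do not touch. Origin on the rail's top under the saddle's middle; barrel and its black clamp reach from 44 to 181 mm ahead of there (+y), 99 to 160 mm above the bench. Under it an aluminium block 40 mm square (50 to 90 mm ahead) stands on the saddle; that may be touched.
- tape: roll of cream tape lying flat, 96 mm across, 24 mm high, origin under its centre; leave alone.
- port_cap: black round aperture cap, 84 mm across, 22 mm high, origin under its centre; leave alone.
- cleaner: white bottle with blue cap, 52 mm across, 120 mm high, origin under its centre; leave alone.
- screwdriver: yellow-handled screwdriver lying on the bench, 170 mm long, on the robot's side of the rail; leave alone.

How it is judged:
On the way, in this order (a step that is already met when the one before it is completed fails the run):
1. the nut stands two full turns loose (within a quarter turn) and the carriage has not yet been shifted by more than 30 mm (value of joint nut between 11 and 14.14 rad and distance of carriage_nose from where it was at the start of the episode below 0.03 m), for 0.2 s.
2. the carriage rests against the stop (within 3 mm) (value of joint carriage above 0.157 m), for 0.2 s.
At the end, for the whole second after the job is handed in: The carriage rests against the red stop within 3 mm, at rest, and the nut stands two full turns (within a quarter turn) anticlockwise of tight, at rest (value of joint carriage above 0.157 m and value of joint nut between 11 and 14.14 rad and velocity of joint carriage between -0.005 and 0.005 m/s and velocity of joint nut between -0.05 and 0.05 rad/s); the robot touches nothing.
It fails at once if the nut was pinched or forced (fingers pressing on it with more than 38 N) (contact force between clamp and the fingers above 38 N).
It fails at once if the thermometer was touched (more than 2 N) (contact force between thermometer and the fingers above 2 N or contact force between thermometer and the arm above 2 N).
It fails at once if the tape, cap, bottle or screwdriver was shifted by more than 15 mm or lifted (distance of any of tape, port_cap, cleaner, screwdriver from where it was at the start of the episode above 0.015 m).
It also fails if it takes over 61 s, if anything falls off the work surface, if the arm or the gripper's body presses on something with over 40 N, if the wrist force passes 120 N, or if a joint passes its speed limit or range.

### The arm

A 6-joint arm with a two-finger parallel gripper is mounted at the origin on the work surface. World frame = base frame: x ahead of the robot, y to its left, z up, the work surface at z = 0. Lengths are in m, angles in rad, forces in N, time in s.
With the tool pointing down it reaches from about 0.225 to 0.875 m from the base axis. Payload 3.4 kg.
Tool frame: the origin (TCP) lies midway between the tips of the shut fingers; the grasp point (between the pads) lies 19 mm behind it (robot.grasp_offset is the distance from the TCP to the grasp point, in m); z points along the fingers, y is the direction in which the jaws open and shut (so a half turn about z gives the same grasp; the last joint's range is limited). The gripper opens to 85 mm and grips with 20 to 120 N. Pads are 22 mm wide; open, the fingers measure 114 mm over their backs; the gripper's body (76 mm by 85 mm) begins 54 mm behind the grasp point. The pads swing forward as they close: fully open they stand 13 mm farther back than shut.
Start: joints at [1.102, 0.276, 1.505, -0, 1.361, -0.121], TCP at [0.196, 0.541, 0.231] pointing down, gripper open.
Joint ranges: [-2.89, 2.89], [-0.75, 2.08], [0.22, 2.7], [-1.18, 4.32], [0.11, 2.71], [-2.7, 2.7]. Speed limits (rad/s): [2.57, 2.57, 3.14, 3.14, 3.14, 3.14].

### API

Orientations are given as a unit quaternion [x, y, z, w].
In Python, from station import readout, optics, robot gives the robot as it stands. The module is installed in compiled form; this text tells all that it offers.
- The arm moves only by the tool carry_out, never from a script. Its argument "commands" is a list of rows, each an object with "fingers": the opening, from 0 (shut) to 1 (fully open); "linear": the shift along the tool's x, y, z in m, a list of three; "spin": the turn about the tool's z in degrees. A call has 1 to 10 rows; each row shifts and turns the commanded pose from where the row before left it, along the tool's axes as they then stand; what a row does not reach is not made up. A row lasts 1/12 s, in which the tool goes at most 41.7 mm and 7.16 degrees, less where a joint would pass 70% of its speed; a pose out of reach is approached as far as the arm can. A call with a gripper value outside its range is refused whole. The fingers move at their own pace and stop on an object; "grip_force" is the grip in N (left out, the last holds). Time passes only in rows, so rows that do not move let the fingers close. It gives the time, the measured TCP pose, the force and the opening at its end, in the units of the state.
- readout.sense(): the state, without advancing time (a new reading comes with each control period).
- optics.grab_frame(name): name is "scene" or "side" or "wrist"; returns (picture, depth): 480x640x3 uint8, red, green, blue; 480x640 float32, m along the optical axis (not along the pixel's ray), 0 where there is no reading.
- optics.camera_info(name): a dict with "fov_y" (degrees; the focal length in pixels is half the picture's height over the tangent of half this angle, whatever the lens; pixels are square), "cx", "cy" (the principal point, pixels), "D" ([k1, k2, p1, p2, k3] as OpenCV has them; the pictures are not rectified), "camera_from_world" (4x4, takes a point from world to camera coordinates); the wrist camera has in their place "mount" (4x4, takes a point from camera to tool coordinates, whose origin is the TCP and whose axes are the flange's). Camera axes: x right, y up, looking along -z (the intrinsics and any distortion apply to the point x, -y, -z); pixel columns grow to the right and rows downward; lengths in m; the calibration is good to about 2 mm. A picture is of the moment at which its call begins: read the wrist's pose just before it. camera_info takes no time and is no camera call.
- robot.sign_off(): hands the job in, once; it reports no verdict.
The state is a dict: "t": time; "q": joint angles; "dq": joint speeds; "joint_torque": joint torques, N m; "tcp_pos": TCP position; "eef_rot": TCP orientation; "contact_force": force on the tool from outside, world axes, zero at the start; "torque": the same for the moment, N m; "width": finger opening in m.
Only numpy, scipy, OpenCV 4.12 (cv2) and the standard library are available. Lean on these libraries where they do the work, as an engineer would, in place of code of your own. Each camera call takes 0.05 s, during which the arm holds its last target.

## Working session

There is one attempt and no reset: what is moved stays moved. The work goes in short steps, Python scripts to look and compute and a tool call to move; the robot and the scene stay as the last step left them, time stands still between calls to the robot, and variables do not carry over. Pictures are saved under pics/ and viewed, and the job is handed in when it is done.

Besides the shell and the picture viewer there is one more tool, called after "Request:" as name(argument=value, ...), one argument or row to a line, values as JSON. carry_out: Moves the arm, as the interface text tells. Its arguments: {"type":"object","properties":{"commands":{"type":"array","items":{"type":"object","properties":{"fingers":{"type":"number"},"linear":{"type":"array","items":{"type":"number"}},"spin":{"type":"number"}}}},"grip_force":{"type":"number"}},"required":["commands"]}

```bash
mkdir -p pics; python3 - <<'E'
from station import readout, optics, robot
import cv2, numpy as np
s=readout.sense()
for k,v in s.items(): print(k,v)
for n in ("scene","side","wrist"):
    im,d=optics.grab_frame(n); np.savez(f"{n}0.npz",im=im,d=d)
    cv2.imwrite(f"pics/{n}0.png",im[:,:,::-1])
    print(n,optics.camera_info(n))
print(robot.grasp_offset)
E
```

```text
t 0.0
q [ 1.10201420e+00  2.76609181e-01  1.50616746e+00 -1.57813147e-05
  1.36070281e+00 -1.21010872e-01]
dq [-0.0005906   0.00131141 -0.00133311  0.00075211 -0.00145989  0.00066961]
joint_torque [-2.33057901e-03 -4.16775978e+01 -2.45803016e+01 -8.34677053e-05
  1.08040767e-02  6.09399677e-06]
tcp_pos [0.19572944 0.54008033 0.23041795]
eef_rot [ 1.73008975e-01  9.84919796e-01 -9.04916047e-04 -2.66807428e-04]
contact_force [-0.00606891  0.23325868  0.07340376]
torque [ 0.01029472 -0.00570881  0.01991218]
width 0.08519984932245579
scene {'fov_y': 56.81489213493701, 'cx': 322.544443459494, 'cy': 239.7829838533779, 'D': array([-0.0177657,  0.       ,  0.       ,  0.       ,  0.       ]), 'camera_from_world': array([[ 0.59491673,  0.80378639, -0.00123568, -0.32048937],
       [-0.42869592,  0.31859588,  0.84540906,  0.19194006],
       [ 0.67992198, -0.50241826,  0.53411796, -1.12963588],
       [ 0.        ,  0.        ,  0.        ,  1.        ]])}
side {'fov_y': 49.80973123364466, 'cx': 319.45808106008406, 'cy': 233.3777817821482, 'D': array([-0.06563784,  0.        ,  0.        ,  0.        ,  0.        ]), 'camera_from_world': array([[ 0.82545548, -0.56434895,  0.01155459, -0.51003366],
       [ 0.29824247,  0.45342645,  0.83991422, -0.23020558],
       [-0.47924386, -0.68986573,  0.54259617, -0.52022485],
       [ 0.        ,  0.        ,  0.        ,  1.        ]])}
wrist {'fov_y': 63.26604817241197, 'cx': 317.0850365474168, 'cy': 238.9245020830734, 'D': array([0.01381454, 0.        , 0.        , 0.        , 0.        ]), 'mount': array([[-3.65046129e-04,  9.60644462e-01,  2.77780642e-01,
         6.93462144e-02],
       [ 9.99999872e-01,  4.47966321e-04, -2.35042598e-04,
        -4.76671032e-04],
       [-3.50228742e-04,  2.77780520e-01, -9.60644502e-01,
        -1.44492242e-01],
       [ 0.00000000e+00,  0.00000000e+00,  0.00000000e+00,
         1.00000000e+00]])}
0.0187
```

View pics/scene0.png

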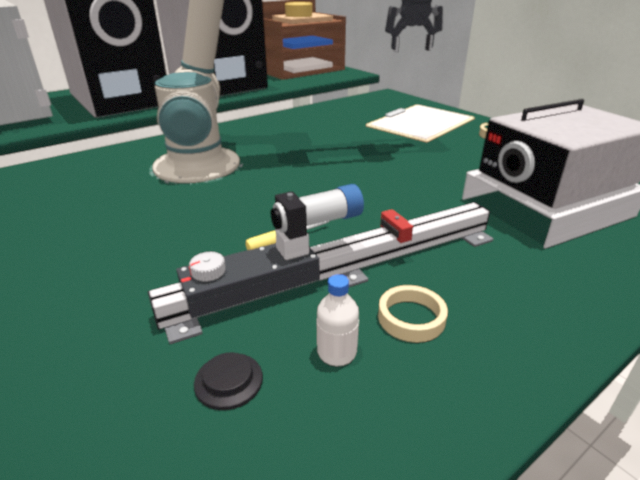

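View pics/side0.png

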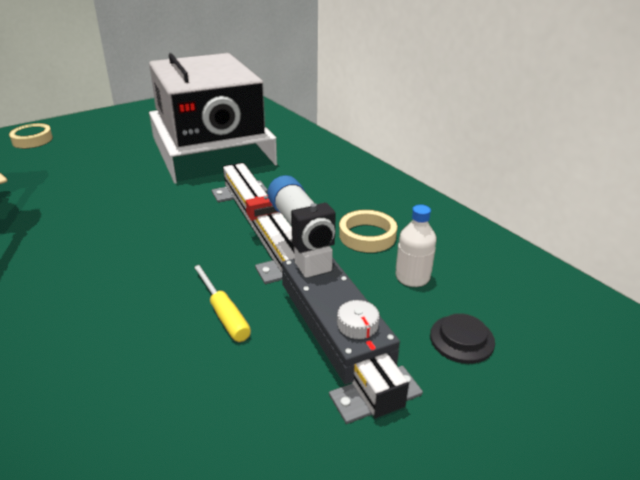

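View pics/wrist0.png

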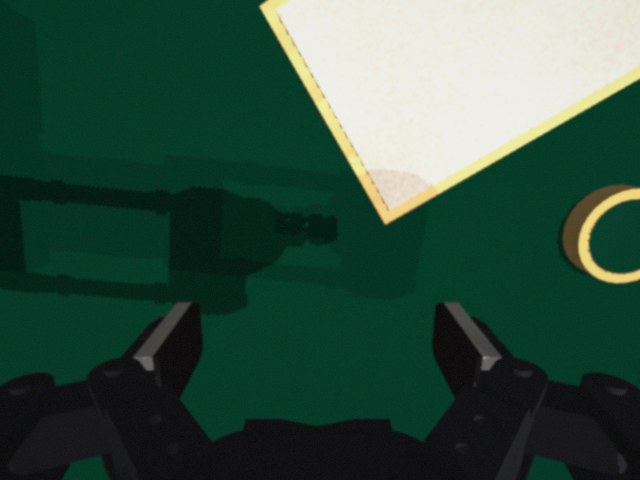

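```bash
cat > h.py <<'E'
import numpy as np, cv2
from station import readout, optics, robot
from scipy.spatial.transform import Rotation as R
def K(ci):
    f=240/np.tan(np.radians(ci['fov_y']/2)); return np.array([[f,0,ci['cx']],[0,f,ci['cy']],[0,0,1]])
def w_from_c(n,s=None):
    ci=optics.camera_info(n)
    if n!='wrist': return np.linalg.inv(ci['camera_from_world'])
    T=np.eye(4); T[:3,:3]=R.from_quat(s['eef_rot']).as_matrix(); T[:3,3]=s['tcp_pos']
    return T@ci['mount']
def rays(n,uv,s=None):
    ci=optics.camera_info(n)
    p=cv2.undistortPoints(np.asarray(uv,float).reshape(-1,1,2),K(ci),ci['D'])[:,0]
    d=np.c_[p[:,0],-p[:,1],-np.ones(len(p))]; T=w_from_c(n,s)
    return T[:3,3],d@T[:3,:3].T
def onplane(n,uv,z,s=None):
    o,d=rays(n,uv,s); return o+d*((z-o[2])/d[:,2])[:,None]
def cloud(n,depth,s=None):
    v,u=np.mgrid[:480,:640]; o,d=rays(n,np.c_[u.ravel(),v.ravel()],s)
    P=o+d*depth.reshape(-1,1); P[depth.ravel()<=0]=np.nan
    return P.reshape(480,640,3)
def proj(n,P,s=None):
    ci=optics.camera_info(n); T=np.linalg.inv(w_from_c(n,s))
    c=(np.c_[P,np.ones(len(P))]@T.T)[:,:3]*[1,-1,-1]
    return cv2.projectPoints(c.reshape(-1,1,3),np.zeros(3),np.zeros(3),K(ci),ci['D'])[0][:,0]
E
python3 - <<'E'
from h import *
for n,roi in (('scene',(180,245,235,285)),('side',(330,295,385,345))):
    z=np.load(n+'0.npz'); im=z['im'];P=cloud(n,z['d'])
    hsv=cv2.cvtColor(im,cv2.COLOR_RGB2HSV)
    red=((hsv[...,0]<8)|(hsv[...,0]>172))&(hsv[...,1]>150)&(hsv[...,2]>90)
    nlab,lab,st,cen=cv2.connectedComponentsWithStats(red.astype(np.uint8))
    for i in range(1,nlab):
        if st[i,4]>4: print(n,'red',st[i],cen[i],np.nanmedian(P[lab==i],0))
    u0,v0,u1,v1=roi
    Q=P[v0:v1,u0:u1].reshape(-1,3); m=(Q[:,2]>.080)&(Q[:,2]<.090)
    q=Q[m]; print('nut top pts',m.sum(),q.mean(0),q.min(0),q.max(0),cv2.minEnclosingCircle(q[:,:2].astype(np.float32)))
    # saddle top: dark pts z .055-.068
    dark=hsv[...,2]<90
    m=(P[...,2]>.056)&(P[...,2]<.068)&(P[...,0]>.2)&(P[...,0]<.9)&dark
    nlab,lab,st,cen=cv2.connectedComponentsWithStats(m.astype(np.uint8)); i=1+np.argmax(st[1:,4]); q=P[lab==i]
    print('saddle',st[i],cen[i],q.mean(0),cv2.minAreaRect(q[:,:2].astype(np.float32)), cv2.boxPoints(cv2.minAreaRect(q[:,:2].astype(np.float32))).round(4).tolist())
E
```

```text
scene red [489 133  12  11  83] [494.36144578 137.73493976] [0.57345846 0.38719669 0.15138205]
scene red [382 210  30  32 429] [398.36596737 224.97435897] [0.60730273 0.1107909  0.06872847]
scene red [181 277  10   5  25] [185.64 279.12] [ 0.52805075 -0.23082369  0.06243118]
nut top pts 563 [ 0.53752116 -0.20067716  0.08446469] [ 0.51085389 -0.22352533  0.08001923] [ 0.55812299 -0.17512894  0.0891525 ] ((0.5338674187660217, -0.19937042891979218), 0.024563506245613098)
saddle [186 247 133  52 848] [267.44693396 268.14858491] [ 0.57110556 -0.1220019   0.06040091] ((0.5503473877906799, -0.14111116528511047), (0.19820000231266022, 0.06058007478713989), 79.78279876708984) [[0.503000020980835, -0.23330000042915344], [0.5626000165939331, -0.24400000274181366], [0.5976999998092651, -0.04899999871850014], [0.538100004196167, -0.03819999843835831]]
side red [180 103  15   9  95] [186.88421053 106.97894737] [0.57306454 0.387896   0.14936904]
side red [246 196  26  24 295] [255.86779661 205.32542373] [0.56760727 0.11234328 0.0673946 ]
side red [362 317   6   8  18] [364.72222222 320.72222222] [ 0.53117986 -0.21542416  0.0849945 ]
side red [367 329   2   9  18] [367.5 333. ] [ 0.52895073 -0.22424764  0.07390101]
side red [366 340   9  10  50] [370.22 344.72] [ 0.52810472 -0.23163545  0.06248703]
nut top pts 927 [ 0.5315476  -0.20261487  0.08398216] [ 0.50972729 -0.22483997  0.08009011] [ 0.55788758 -0.1758797   0.08915633] ((0.5334743857383728, -0.20077435672283173), 0.024998240172863007)
saddle [282 263 118 100 541] [338.60813309 328.4935305 ] [ 0.51599938 -0.18383697  0.05920637] ((0.5121384263038635, -0.14779561758041382), (0.06449424475431442, 0.20809036493301392), 9.17810344696045) [[0.46369999647140503, -0.050200000405311584], [0.4968999922275543, -0.2556999921798706], [0.5605999827384949, -0.24539999663829803], [0.527400016784668, -0.039900001138448715]]
```

Request:
carry_out(
  commands=[
    {"fingers":0,"linear":[-0.027,-0.028,0]},
    {"fingers":0,"linear":[-0.027,-0.028,0]},
    {"fingers":0,"linear":[-0.027,-0.028,0]},
    {"fingers":0,"linear":[-0.027,-0.028,0]},
    {"fingers":0,"linear":[-0.027,-0.028,0]},
    {"fingers":0,"linear":[-0.027,-0.028,0]},
    {"fingers":0,"linear":[-0.027,-0.028,0]},
    {"fingers":0,"linear":[-0.027,-0.028,0]},
    {"fingers":0,"linear":[-0.027,-0.028,0]},
    {"fingers":0,"linear":[-0.027,-0.028,0]},
  ],
)

```text
invalid input at $.commands[0]: expected keys fingers, linear, spin
```

Request:
carry_out(
  commands=[
    {"fingers":0,"linear":[-0.027,-0.028,0]},
    {"fingers":0,"linear":[-0.027,-0.028,0]},
    {"fingers":0,"linear":[-0.027,-0.028,0]},
    {"fingers":0,"linear":[-0.027,-0.028,0]},
    {"fingers":0,"linear":[-0.027,-0.028,0]},
    {"fingers":0,"linear":[-0.027,-0.028,0]},
    {"fingers":0,"linear":[-0.027,-0.028,0]},
    {"fingers":0,"linear":[-0.027,-0.028,0]},
    {"fingers":0,"linear":[-0.027,-0.028,0]},
    {"fingers":0,"linear":[-0.027,-0.028,0]},
  ],
)

```text
invalid input at $.commands[0]: expected keys fingers, linear, spin
```

Request:
carry_out(
  commands=[
    {"spin":7},
    {"spin":7},
    {"spin":7},
    {"spin":7},
    {"spin":7},
    {"spin":7},
    {"spin":7},
    {"spin":7},
    {"spin":7},
    {"spin":7},
  ],
)

```text
invalid input at $.commands[0]: expected keys fingers, linear, spin
```

Request:
carry_out(
  commands=[
    {"fingers":0,"linear":[-0.027,-0.028,0],"spin":0},
    {"fingers":0,"linear":[-0.027,-0.028,0],"spin":0},
    {"fingers":0,"linear":[-0.027,-0.028,0],"spin":0},
    {"fingers":0,"linear":[-0.027,-0.028,0],"spin":0},
    {"fingers":0,"linear":[-0.027,-0.028,0],"spin":0},
    {"fingers":0,"linear":[-0.027,-0.028,0],"spin":0},
    {"fingers":0,"linear":[-0.027,-0.028,0],"spin":0},
    {"fingers":0,"linear":[-0.027,-0.028,0],"spin":0},
    {"fingers":0,"linear":[-0.027,-0.028,0],"spin":0},
    {"fingers":0,"linear":[-0.027,-0.028,0],"spin":0},
  ],
)

```text
t: 0.98
tcp_pos: [0.3545, 0.1836, 0.2313]
eef_rot: [0.173, 0.985, 0.0, 0.0]
contact_force: [0.8, -0.5, -0.1]
width: 0.0
```

Request:
carry_out(
  commands=[
    {"fingers":0,"linear":[-0.027,-0.028,0],"spin":0},
    {"fingers":0,"linear":[-0.027,-0.028,0],"spin":0},
    {"fingers":0,"linear":[-0.027,-0.028,0],"spin":0},
    {"fingers":0,"linear":[-0.027,-0.028,0],"spin":0},
    {"fingers":0,"linear":[-0.027,-0.028,0],"spin":0},
    {"fingers":0,"linear":[-0.027,-0.028,0],"spin":0},
    {"fingers":0,"linear":[-0.027,-0.028,0],"spin":0},
    {"fingers":0,"linear":[-0.027,-0.028,0],"spin":0},
    {"fingers":0,"linear":[-0.027,-0.028,0],"spin":0},
    {"fingers":0,"linear":[-0.027,-0.028,0],"spin":0},
  ],
)

```text
t: 1.82
tcp_pos: [0.513, -0.1718, 0.231]
eef_rot: [0.173, 0.985, 0.0, -0.0]
contact_force: [0.0, 0.4, 0.0]
width: -0.0002
```

Request:
carry_out(
  commands=[
    {"fingers":0,"linear":[0,0,0],"spin":7},
    {"fingers":0,"linear":[0,0,0],"spin":7},
    {"fingers":0,"linear":[0,0,0],"spin":7},
    {"fingers":0,"linear":[0,0,0],"spin":7},
    {"fingers":0,"linear":[0,0,0],"spin":7},
    {"fingers":0,"linear":[0,0,0],"spin":7},
    {"fingers":0,"linear":[0,0,0],"spin":7},
    {"fingers":0,"linear":[0,0,0],"spin":7},
    {"fingers":0,"linear":[0,0,0],"spin":7},
    {"fingers":0,"linear":[0,0,0],"spin":7},
  ],
)

```text
t: 2.65
tcp_pos: [0.5126, -0.1698, 0.231]
eef_rot: [0.709, 0.705, -0.0, -0.0]
contact_force: [-0.7, 0.2, -0.2]
width: 0.0001
```

```bash
python3 - <<'E'
from h import *
s=readout.sense(); print(s['t'],s['tcp_pos'],s['q'],s['contact_force']); print(R.from_quat(s['eef_rot']).as_matrix().round(4))
im,d=optics.grab_frame('wrist'); cv2.imwrite('pics/w1.png',im[:,:,::-1])
E
```

```text
2.65 [ 0.51258282 -0.16980031  0.23095101] [-4.48846309e-01  2.23774240e-01  1.57837997e+00  1.18125673e-04
  1.34019726e+00 -4.44108982e-01] [-0.68468783  0.19459496 -0.22585352]
[[ 4.8e-03  1.0e+00 -6.0e-04]
 [ 1.0e+00 -4.8e-03  4.0e-04]
 [ 4.0e-04 -6.0e-04 -1.0e+00]]
```

View pics/w1.png

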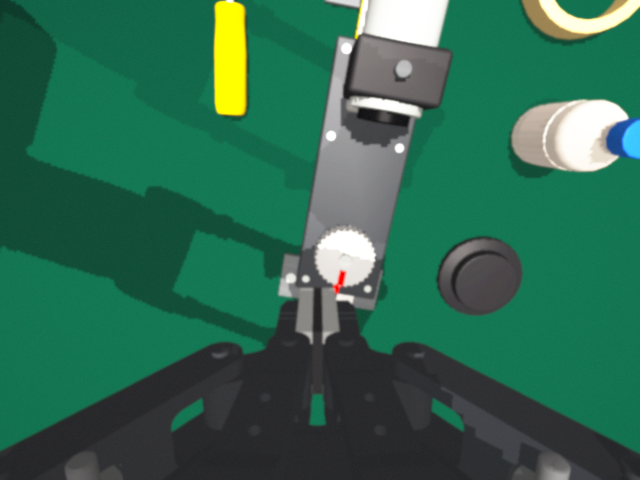

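```bash
python3 - <<'E'
from h import *
s=readout.sense()
im,d=optics.grab_frame('wrist'); P=cloud('wrist',d,s); np.savez('w1.npz',im=im,d=d)
Z=P[...,2]
m=(Z>.079)&(Z<.090)&(P[...,0]>.48)&(P[...,0]<.59)&(P[...,1]<-.16)&(P[...,1]>-.24)
m=m.astype(np.uint8); nl,lab,st,cen=cv2.connectedComponentsWithStats(m); i=1+np.argmax(st[1:,4]); print(st[i],cen[i])
c,_=cv2.findContours((lab==i).astype(np.uint8),cv2.RETR_EXTERNAL,cv2.CHAIN_APPROX_NONE)
q=onplane('wrist',c[0][:,0].astype(float),.0845,s); print(cv2.minEnclosingCircle(q[:,:2].astype(np.float32)))
# saddle edges
m=((Z>.057)&(Z<.0665)&(P[...,0]>.4)&(P[...,0]<.7)&(P[...,1]<0)).astype(np.uint8)
rows=range(130,225,5); L=[];Rr=[]
for r in rows:
    c=np.flatnonzero(m[r]); L.append((c.min(),r)); Rr.append((c.max(),r))
for e in (L,Rr):
    q=onplane('wrist',e,.062,s)[:,:2]; f=np.polyfit(q[:,1],q[:,0],1); print('dx/dy',f,'x at y=-.2',np.polyval(f,-.2),'ang',np.degrees(np.arctan(f[0])),'res',np.abs(np.polyval(f,q[:,1])-q[:,0]).max())
hsv=cv2.cvtColor(im,cv2.COLOR_RGB2HSV); red=((hsv[...,0]<8)|(hsv[...,0]>172))&(hsv[...,1]>150)&(hsv[...,2]>90)
v,u=np.nonzero(red); print(len(u)); q=onplane('wrist',np.c_[u,v].astype(float),.0845,s); print(q.min(0),q.max(0))
E
```

```text
[ 315  228   61   59 2623] [344.87685856 256.57643919]
((0.534521758556366, -0.19932964444160461), 0.024700023233890533)
dx/dy [0.17766749 0.53573254] x at y=-.2 0.5001990476147659 ang 10.074472241291136 res 0.00037995994832973334
dx/dy [2.216732   0.92984249] x at y=-.2 0.4864960852017336 ang 65.719172898786 res 0.058651820770290075
119
[ 0.52580381 -0.22884123  0.0845    ] [ 0.53457789 -0.21076841  0.0845    ]
```

Request:
carry_out(
  commands=[
    {"fingers":0,"linear":[0.005,-0.007,0],"spin":7},
    {"fingers":0,"linear":[0,0,0],"spin":7},
    {"fingers":0,"linear":[0,0,0],"spin":7},
    {"fingers":0,"linear":[0,0,0],"spin":7},
    {"fingers":0,"linear":[0,0,0],"spin":7},
    {"fingers":0,"linear":[0,0,0],"spin":7},
    {"fingers":0,"linear":[0,0,0],"spin":7},
    {"fingers":0,"linear":[0,0,0],"spin":7},
    {"fingers":0,"linear":[0,0,0],"spin":7},
    {"fingers":0,"linear":[0,0,0],"spin":7},
  ],
)

```text
t: 3.58
tcp_pos: [0.5057, -0.1649, 0.2311]
eef_rot: [0.985, 0.173, -0.0, -0.0]
contact_force: [0.8, -0.3, -0.0]
width: -0.0002
```

Request:
carry_out(
  commands=[
    {"fingers":0,"linear":[0,0,0],"spin":7},
    {"fingers":0,"linear":[0,0,0],"spin":7},
    {"fingers":0,"linear":[0,0,0],"spin":7},
    {"fingers":0,"linear":[0,0,0],"spin":7},
    {"fingers":0,"linear":[0,0,0],"spin":7},
    {"fingers":0,"linear":[0,0,0],"spin":7},
    {"fingers":0,"linear":[0,0,0],"spin":7},
    {"fingers":0,"linear":[0,0,0],"spin":7},
    {"fingers":0,"linear":[0,0,0],"spin":7},
    {"fingers":0,"linear":[0,0,0],"spin":7},
  ],
)

```text
t: 4.42
tcp_pos: [0.5056, -0.1649, 0.2311]
eef_rot: [0.906, -0.423, -0.0, -0.0]
contact_force: [0.1, -0.2, 0.5]
width: 0.0003
```

Request:
carry_out(
  commands=[
    {"fingers":0,"linear":[0,0,0.03],"spin":0},
    {"fingers":0,"linear":[0,0,0.03],"spin":0},
    {"fingers":0,"linear":[0,0,0.03],"spin":0},
    {"fingers":0,"linear":[0,0,0.01],"spin":0},
    {"fingers":0,"linear":[0,0,0],"spin":0},
  ],
)

```text
t: 4.83
tcp_pos: [0.5037, -0.1639, 0.1286]
eef_rot: [0.907, -0.421, -0.003, -0.0]
contact_force: [0.7, 0.3, 0.6]
width: -0.0
```

```bash
cat > st.py <<'E'
from h import *
import sys
c=np.array([.535,-.1997])
s=readout.sense(); M=R.from_quat(s['eef_rot']).as_matrix(); v=s['tcp_pos'][:2]-c
phi=np.degrees(np.arctan2(v[1],v[0]))%360; yaw=np.degrees(np.arctan2(M[1,0],M[0,0]))
F=M.T@np.array(s['contact_force'])
print('t %.2f r %.4f phi %.2f yaw-phi-180 %.2f z %.4f'%(s['t'],np.hypot(*v),phi,(yaw-phi+360)%360-180,s['tcp_pos'][2]),'Ftool',F.round(2),'tool xy of nut',(M.T[:2,:2]@(-v)).round(4),'q6 %.2f'%s['q'][5])
if len(sys.argv)>1:
    n=sys.argv[2] if len(sys.argv)>2 else 'wrist'
    im,d=optics.grab_frame(n); cv2.imwrite(f'pics/{sys.argv[1]}.png',im[:,:,::-1]); np.savez(sys.argv[1]+'.npz',im=im,d=d)
E
python3 st.py w2; python3 st.py s2 side
```

```text
t 4.83 r 0.0475 phi 131.15 yaw-phi-180 -0.97 z 0.1286 Ftool [ 0.23 -0.74 -0.59] tool xy of nut [ 0.0475 -0.0008] q6 1.99
t 4.88 r 0.0459 phi 130.30 yaw-phi-180 -0.14 z 0.1306 Ftool [0.95 0.79 0.17] tool xy of nut [ 0.0459 -0.0001] q6 1.99
```

View pics/w2.png

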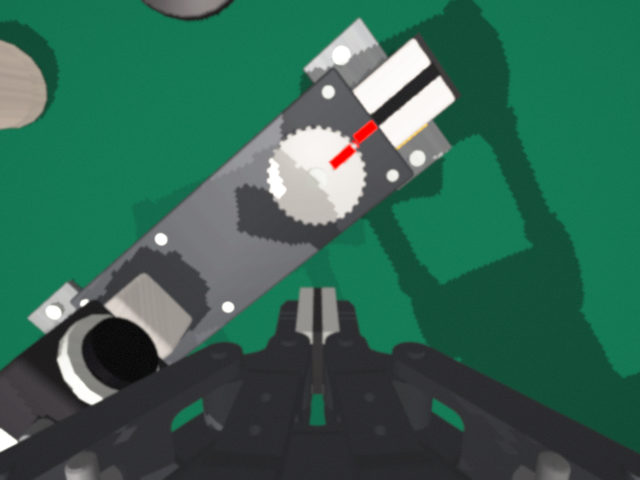

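View pics/s2.png

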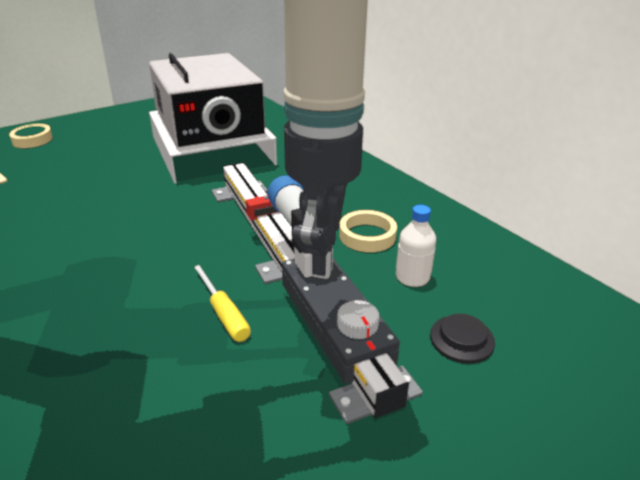

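Request:
carry_out(
  commands=[
    {"fingers":0,"linear":[0.0002,0.004,0.0],"spin":-5},
    {"fingers":0,"linear":[0.0002,0.004,0.0],"spin":-5},
    {"fingers":0,"linear":[0.0002,0.004,0.02],"spin":-5},
    {"fingers":0,"linear":[0.0002,0.004,0.02],"spin":-5},
    {"fingers":0,"linear":[0,0,0.015],"spin":0},
    {"fingers":0,"linear":[0,0,0.005],"spin":0},
    {"fingers":0,"linear":[0,0,0],"spin":0},
  ],
)

```text
t: 5.52
tcp_pos: [0.4962, -0.1775, 0.0718]
eef_rot: [0.966, -0.258, 0.0, 0.0]
contact_force: [0.4, -0.1, 0.9]
width: 0.0
```

```bash
python3 st.py w3
```

```text
t 5.52 r 0.0447 phi 150.25 yaw-phi-180 -0.17 z 0.0718 Ftool [ 0.39 -0.07 -0.87] tool xy of nut [ 0.0447 -0.0001] q6 1.62
```

View pics/w3.png

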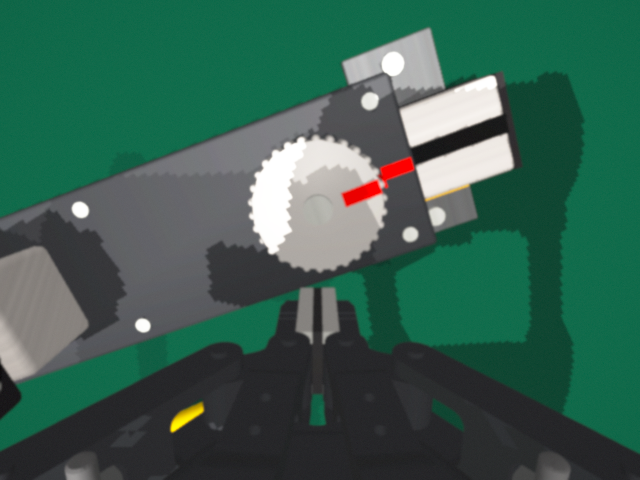

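Request:
carry_out(
  commands=[
    {"fingers":0,"linear":[0.003,0,0],"spin":0},
    {"fingers":0,"linear":[0.003,0,0],"spin":0},
    {"fingers":0,"linear":[0.002,0,0],"spin":0},
    {"fingers":0,"linear":[0,0,0],"spin":0},
  ],
)

```text
t: 5.9
tcp_pos: [0.5035, -0.1816, 0.072]
eef_rot: [0.966, -0.258, 0.001, 0.0]
contact_force: [-0.6, -0.4, -0.6]
width: -0.0004
```

Request:
carry_out(
  commands=[
    {"fingers":0,"linear":[0.001,0,0],"spin":0},
    {"fingers":0,"linear":[0,0,0],"spin":0},
  ],
)

```text
t: 6.07
tcp_pos: [0.5037, -0.1818, 0.0714]
eef_rot: [0.966, -0.258, 0.0, -0.0]
contact_force: [-0.2, 0.1, -0.0]
width: 0.0
```

Request:
carry_out(
  commands=[
    {"fingers":0,"linear":[0.001,0,0],"spin":0},
    {"fingers":0,"linear":[0,0,0],"spin":0},
  ],
)

```text
t: 6.23
tcp_pos: [0.5038, -0.1819, 0.0712]
eef_rot: [0.966, -0.258, -0.001, -0.0]
contact_force: [-1.5, 1.4, 0.5]
width: -0.0003
```

```bash
python3 st.py
```

```text
t 6.23 r 0.0359 phi 150.30 yaw-phi-180 -0.23 z 0.0712 Ftool [-2.02 -0.44 -0.46] tool xy of nut [ 0.0359 -0.0001] q6 1.62
```

Request:
carry_out(
  commands=[
    {"fingers":0,"linear":[0.001,0,0],"spin":0},
    {"fingers":0,"linear":[0,0,0],"spin":0},
  ],
)

```text
t: 6.4
tcp_pos: [0.504, -0.182, 0.0711]
eef_rot: [0.966, -0.258, -0.001, -0.0]
contact_force: [-3.0, 2.0, 1.8]
width: 0.0001
```

Request:
carry_out(
  commands=[
    {"fingers":0,"linear":[0.001,0,0],"spin":0},
    {"fingers":0,"linear":[0,0,0],"spin":0},
  ],
)

```text
t: 6.57
tcp_pos: [0.5041, -0.1821, 0.071]
eef_rot: [0.966, -0.258, -0.002, -0.001]
contact_force: [-6.3, 2.7, 3.1]
width: -0.0
```

```bash
python3 st.py
```

```text
t 6.57 r 0.0356 phi 150.30 yaw-phi-180 -0.23 z 0.0710 Ftool [-6.81  0.75 -3.05] tool xy of nut [ 0.0356 -0.0001] q6 1.62
```

Request:
carry_out(
  commands=[
    {"fingers":0,"linear":[0.0002,0.0034,0],"spin":-6},
    {"fingers":0,"linear":[0.0002,0.0034,0],"spin":-6},
    {"fingers":0,"linear":[0.0002,0.0034,0],"spin":-6},
    {"fingers":0,"linear":[0.0002,0.0034,0],"spin":-6},
    {"fingers":0,"linear":[0.0002,0.0034,0],"spin":-6},
  ],
)

```text
t: 6.98
tcp_pos: [0.4994, -0.1986, 0.0709]
eef_rot: [1.0, 0.003, -0.002, -0.001]
contact_force: [-6.9, 1.8, 3.6]
width: -0.0
```

```bash
python3 st.py w4
```

```text
t 6.98 r 0.0356 phi 178.17 yaw-phi-180 2.22 z 0.0709 Ftool [-6.92 -1.9  -3.56] tool xy of nut [0.0356 0.0014] q6 1.06
```

View pics/w4.png

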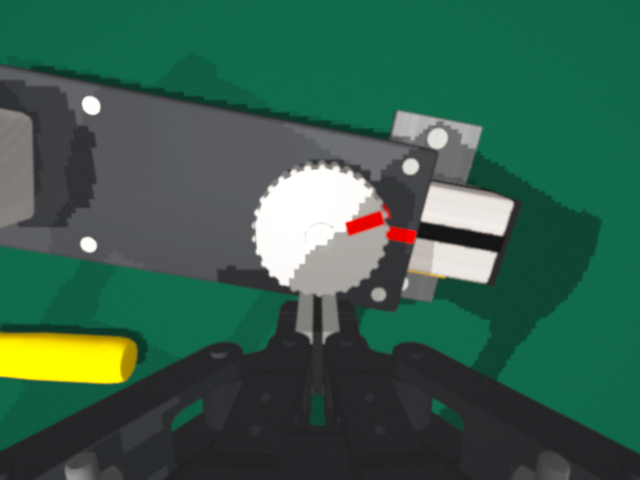

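Request:
carry_out(
  commands=[
    {"fingers":0,"linear":[0.0002,0.0034,0],"spin":-6},
    {"fingers":0,"linear":[0.0002,0.0034,0],"spin":-6},
    {"fingers":0,"linear":[0.0002,0.0034,0],"spin":-6},
    {"fingers":0,"linear":[0.0002,0.0034,0],"spin":-6},
    {"fingers":0,"linear":[0.0002,0.0034,0],"spin":-6},
    {"fingers":0,"linear":[0.0002,0.0034,0],"spin":-6},
    {"fingers":0,"linear":[0.0002,0.0034,0],"spin":-6},
    {"fingers":0,"linear":[0.0002,0.0034,0],"spin":-6},
    {"fingers":0,"linear":[0.0002,0.0034,0],"spin":-6},
    {"fingers":0,"linear":[0.0002,0.0034,0],"spin":-6},
  ],
)

```text
t: 7.87
tcp_pos: [0.5173, -0.2297, 0.0713]
eef_rot: [0.864, 0.503, -0.002, 0.001]
contact_force: [-4.1, -4.2, 0.6]
width: 0.0003
```

```bash
python3 st.py
```

```text
t 7.87 r 0.0348 phi 239.50 yaw-phi-180 0.94 z 0.0713 Ftool [-5.69 -1.49 -0.6 ] tool xy of nut [0.0348 0.0006] q6 -0.02
```

Request:
carry_out(
  commands=[
    {"fingers":0,"linear":[0.0006,0.0034,0],"spin":-6},
    {"fingers":0,"linear":[0.0003,0.0034,0],"spin":-6},
    {"fingers":0,"linear":[0.0002,0.0034,0],"spin":-6},
    {"fingers":0,"linear":[0.0002,0.0034,0],"spin":-6},
    {"fingers":0,"linear":[0.0002,0.0034,0],"spin":-6},
    {"fingers":0,"linear":[0.0002,0.0034,0],"spin":-6},
    {"fingers":0,"linear":[0.0002,0.0034,0],"spin":-6},
    {"fingers":0,"linear":[0.0002,0.0034,0],"spin":-6},
    {"fingers":0,"linear":[0.0002,0.0034,0],"spin":-6},
    {"fingers":0,"linear":[0.0002,0.0034,0],"spin":-6},
  ],
)

```text
t: 8.7
tcp_pos: [0.5525, -0.2289, 0.0715]
eef_rot: [0.497, 0.868, -0.001, 0.002]
contact_force: [-0.3, -1.5, 0.4]
width: -0.0
```

```bash
python3 st.py w5
```

```text
t 8.70 r 0.0340 phi 300.94 yaw-phi-180 -0.55 z 0.0715 Ftool [-1.14 -1.04 -0.43] tool xy of nut [ 0.034  -0.0003] q6 -1.04
```

View pics/w5.png

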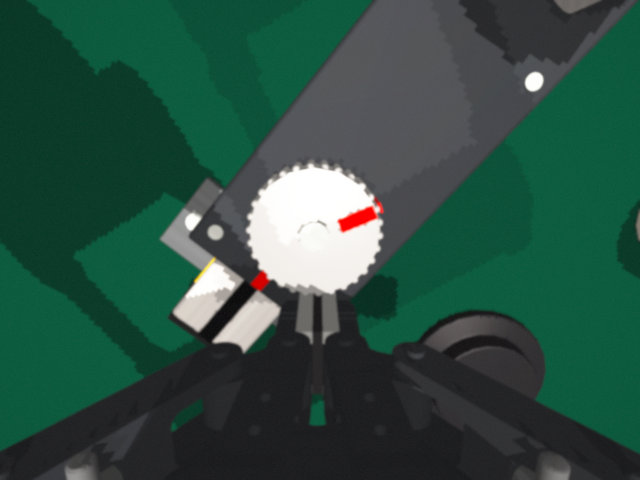

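Request:
carry_out(
  commands=[
    {"fingers":0,"linear":[0.0017,0.0015,0],"spin":-3},
    {"fingers":0,"linear":[0.0012,0.0034,0],"spin":-6},
    {"fingers":0,"linear":[0.0003,0.0034,0],"spin":-6},
    {"fingers":0,"linear":[0.0003,0.0034,0],"spin":-6},
    {"fingers":0,"linear":[0.0003,0.0034,0],"spin":-6},
  ],
)

```text
t: 9.17
tcp_pos: [0.5638, -0.217, 0.0719]
eef_rot: [0.282, 0.959, -0.002, 0.004]
contact_force: [4.0, -4.6, -2.1]
width: 0.0002
```

```bash
sed -i 's/c=np.array(\[.535,-.1997\])/c=np.array([.534,-.1994])/' st.py; python3 st.py
```

```text
t 9.17 r 0.0346 phi 329.53 yaw-phi-180 -2.28 z 0.0719 Ftool [-5.84 -1.66  2.18] tool xy of nut [ 0.0346 -0.0014] q6 -1.48
```

Request:
carry_out(
  commands=[
    {"fingers":0,"linear":[0.0006,0.0034,0],"spin":-6},
    {"fingers":0,"linear":[0.0004,0.0034,0],"spin":-6},
    {"fingers":0,"linear":[0.0004,0.0034,0],"spin":-6},
    {"fingers":0,"linear":[0.0003,0.0034,0],"spin":-6},
    {"fingers":0,"linear":[0.0003,0.0034,0],"spin":-6},
    {"fingers":0,"linear":[0.0003,0.0034,0],"spin":-6},
    {"fingers":0,"linear":[0.0003,0.0034,0],"spin":-6},
    {"fingers":0,"linear":[0.0002,0.0034,0],"spin":-6},
    {"fingers":0,"linear":[0.0002,0.0034,0],"spin":-6},
  ],
)

```text
t: 9.92
tcp_pos: [0.5657, -0.1851, 0.0719]
eef_rot: [-0.184, 0.983, -0.002, 0.004]
contact_force: [3.6, -0.1, -1.5]
width: 0.0002
```

```bash
python3 st.py w6
```

```text
t 9.92 r 0.0348 phi 24.31 yaw-phi-180 -3.09 z 0.0719 Ftool [-3.35 -1.4   1.55] tool xy of nut [ 0.0347 -0.0019] q6 -2.38
```

View pics/w6.png

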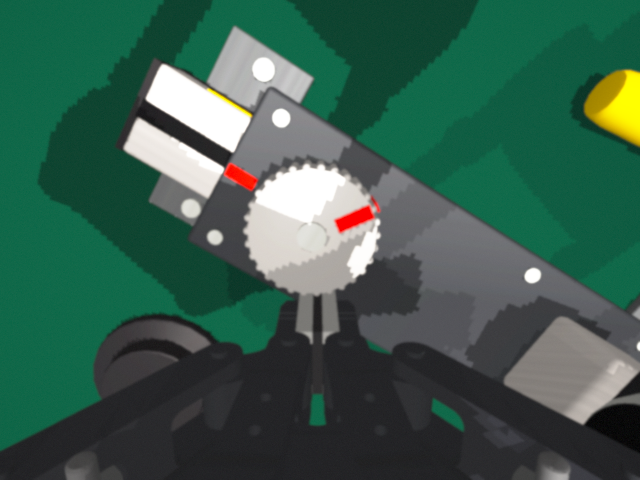

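Request:
carry_out(
  commands=[
    {"fingers":0,"linear":[-0.006,0,0],"spin":0},
    {"fingers":0,"linear":[-0.006,0,0],"spin":0},
    {"fingers":0,"linear":[0.0003,-0.0055,0],"spin":7},
    {"fingers":0,"linear":[0.0003,-0.0055,0],"spin":7},
    {"fingers":0,"linear":[0.0003,-0.0055,0],"spin":7},
    {"fingers":0,"linear":[0.0003,-0.0055,0],"spin":7},
    {"fingers":0,"linear":[0.0003,-0.0055,0],"spin":7},
    {"fingers":0,"linear":[0.0003,-0.0055,0],"spin":7},
    {"fingers":0,"linear":[0.0003,-0.0055,0],"spin":7},
    {"fingers":0,"linear":[0.0003,-0.0055,0],"spin":7},
  ],
)

```text
t: 10.8
tcp_pos: [0.5683, -0.2221, 0.0709]
eef_rot: [0.304, 0.953, 0.0, -0.001]
contact_force: [0.8, -0.2, 0.2]
width: 0.0004
```

```bash
python3 st.py
```

```text
t 10.80 r 0.0412 phi 326.54 yaw-phi-180 -1.97 z 0.0709 Ftool [-0.79  0.26 -0.2 ] tool xy of nut [ 0.0411 -0.0014] q6 -1.44
```

Request:
carry_out(
  commands=[
    {"fingers":0,"linear":[0.0002,-0.0058,0],"spin":7},
    {"fingers":0,"linear":[0.0002,-0.0054,0],"spin":7},
    {"fingers":0,"linear":[0.0002,-0.0051,0],"spin":7},
    {"fingers":0,"linear":[0.0003,-0.0051,0],"spin":7},
    {"fingers":0,"linear":[0.0003,-0.0051,0],"spin":7},
    {"fingers":0,"linear":[0.0003,-0.0051,0],"spin":7},
    {"fingers":0,"linear":[0.0003,-0.0051,0],"spin":7},
    {"fingers":0,"linear":[0.0003,-0.0051,0],"spin":7},
    {"fingers":0,"linear":[0.0003,-0.0051,0],"spin":7},
    {"fingers":0,"linear":[0.0003,-0.0051,0],"spin":7},
  ],
)

```text
t: 11.63
tcp_pos: [0.5226, -0.2395, 0.071]
eef_rot: [0.796, 0.606, -0.0, -0.0]
contact_force: [-1.0, 0.3, 0.7]
width: -0.0
```

```bash
python3 st.py
```

```text
t 11.63 r 0.0417 phi 254.18 yaw-phi-180 0.38 z 0.0710 Ftool [-0.01 -1.   -0.66] tool xy of nut [0.0417 0.0003] q6 -0.28
```

Request:
carry_out(
  commands=[
    {"fingers":0,"linear":[0.0003,-0.0051,0],"spin":7},
    {"fingers":0,"linear":[0.0003,-0.0051,0],"spin":7},
    {"fingers":0,"linear":[0.0003,-0.0051,0],"spin":7},
    {"fingers":0,"linear":[0.0003,-0.0051,0],"spin":7},
    {"fingers":0,"linear":[0.0003,-0.0051,0],"spin":7},
    {"fingers":0,"linear":[0.0003,-0.0051,0],"spin":7},
    {"fingers":0,"linear":[0.0003,-0.0051,0],"spin":7},
    {"fingers":0,"linear":[0.0003,-0.0051,0],"spin":7},
    {"fingers":0,"linear":[0.0003,-0.0051,0],"spin":7},
    {"fingers":0,"linear":[0.0003,-0.0051,0],"spin":7},
  ],
)

```text
t: 12.47
tcp_pos: [0.4917, -0.2025, 0.0711]
eef_rot: [0.999, 0.04, -0.001, -0.0]
contact_force: [-1.0, -0.7, -0.8]
width: -0.0003
```

```bash
python3 st.py
```

```text
t 12.47 r 0.0425 phi 184.20 yaw-phi-180 0.36 z 0.0711 Ftool [-1.03  0.6   0.82] tool xy of nut [0.0425 0.0003] q6 0.97
```

Request:
carry_out(
  commands=[
    {"fingers":0,"linear":[0.0003,-0.0051,0],"spin":7},
    {"fingers":0,"linear":[0.0003,-0.0051,0],"spin":7},
    {"fingers":0,"linear":[0.0003,-0.0051,0],"spin":7},
    {"fingers":0,"linear":[0.0003,-0.0051,0],"spin":7},
    {"fingers":0,"linear":[0.0003,-0.0051,0],"spin":7},
    {"fingers":0,"linear":[0.004,0,0],"spin":0},
    {"fingers":0,"linear":[0.003,0,0],"spin":0},
    {"fingers":0,"linear":[0.002,0,0],"spin":0},
    {"fingers":0,"linear":[0.002,0,0],"spin":0},
    {"fingers":0,"linear":[0,0,0],"spin":0},
  ],
)

```text
t: 13.3
tcp_pos: [0.5041, -0.1821, 0.0707]
eef_rot: [0.966, -0.258, -0.004, -0.001]
contact_force: [-4.6, 5.4, 4.6]
width: -0.0001
```

```bash
python3 st.py w7
```

```text
t 13.30 r 0.0346 phi 149.92 yaw-phi-180 0.20 z 0.0707 Ftool [-6.71 -2.41 -4.5 ] tool xy of nut [0.0346 0.0001] q6 1.61
```

View pics/w7.png

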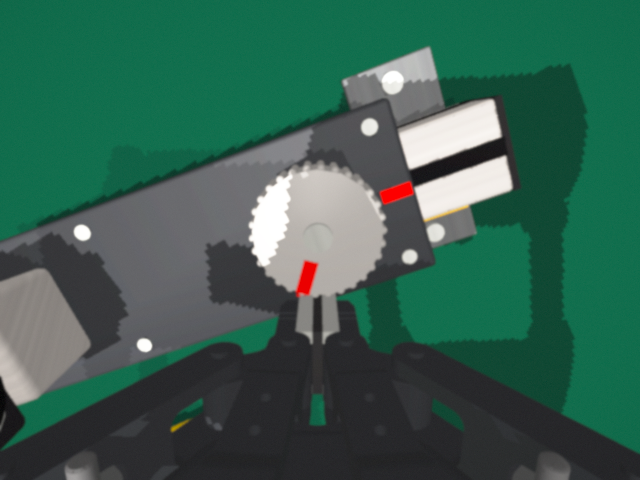

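Request:
carry_out(
  commands=[
    {"fingers":0,"linear":[0.0002,0.0034,0],"spin":-6},
    {"fingers":0,"linear":[0.0002,0.0034,0],"spin":-6},
    {"fingers":0,"linear":[0.0002,0.0034,0],"spin":-6},
    {"fingers":0,"linear":[0.0003,0.0034,0],"spin":-6},
    {"fingers":0,"linear":[0.0003,0.0034,0],"spin":-6},
    {"fingers":0,"linear":[0.0003,0.0034,0],"spin":-6},
    {"fingers":0,"linear":[0.0003,0.0034,0],"spin":-6},
    {"fingers":0,"linear":[0.0003,0.0034,0],"spin":-6},
    {"fingers":0,"linear":[0.0003,0.0034,0],"spin":-6},
    {"fingers":0,"linear":[0.0003,0.0034,0],"spin":-6},
  ],
)

```text
t: 14.18
tcp_pos: [0.5041, -0.2167, 0.0708]
eef_rot: [0.965, 0.263, -0.004, -0.001]
contact_force: [-7.4, -2.3, 4.1]
width: -0.0001
```

```bash
python3 st.py
```

```text
t 14.18 r 0.0345 phi 210.09 yaw-phi-180 0.41 z 0.0708 Ftool [-7.54 -1.74 -4.07] tool xy of nut [0.0345 0.0002] q6 0.51
```

Request:
carry_out(
  commands=[
    {"fingers":0,"linear":[0.0003,0.0034,0],"spin":-6},
    {"fingers":0,"linear":[0.0003,0.0034,0],"spin":-6},
    {"fingers":0,"linear":[0.0003,0.0034,0],"spin":-6},
    {"fingers":0,"linear":[0.0003,0.0034,0],"spin":-6},
    {"fingers":0,"linear":[0.0003,0.0034,0],"spin":-6},
    {"fingers":0,"linear":[0.0003,0.0034,0],"spin":-6},
    {"fingers":0,"linear":[0.0003,0.0034,0],"spin":-6},
    {"fingers":0,"linear":[0.0003,0.0034,0],"spin":-6},
    {"fingers":0,"linear":[0.0003,0.0034,0],"spin":-6},
    {"fingers":0,"linear":[0.0003,0.0034,0],"spin":-6},
  ],
)

```text
t: 15.02
tcp_pos: [0.5365, -0.2341, 0.0713]
eef_rot: [0.704, 0.71, -0.002, 0.001]
contact_force: [-1.9, -2.7, -0.3]
width: 0.0006
```

```bash
python3 st.py
```

```text
t 15.02 r 0.0347 phi 274.05 yaw-phi-180 -3.59 z 0.0713 Ftool [-2.69 -1.92  0.27] tool xy of nut [ 0.0347 -0.0022] q6 -0.53
```

Request:
carry_out(
  commands=[
    {"fingers":0,"linear":[0.0012,0.0032,0],"spin":-6},
    {"fingers":0,"linear":[0.001,0.0032,0],"spin":-6},
    {"fingers":0,"linear":[0.0005,0.0032,0],"spin":-6},
    {"fingers":0,"linear":[0.0004,0.0032,0],"spin":-6},
    {"fingers":0,"linear":[0.0004,0.0032,0],"spin":-6},
    {"fingers":0,"linear":[0.0004,0.0033,0],"spin":-6},
    {"fingers":0,"linear":[0.0004,0.0033,0],"spin":-6},
    {"fingers":0,"linear":[0.0004,0.0033,0],"spin":-6},
    {"fingers":0,"linear":[0.0004,0.0033,0],"spin":-6},
    {"fingers":0,"linear":[0.0004,0.0033,0],"spin":-6},
  ],
)

```text
t: 15.85
tcp_pos: [0.5649, -0.2152, 0.0716]
eef_rot: [0.255, 0.967, -0.002, 0.003]
contact_force: [2.2, -3.4, -1.1]
width: -0.0
```

```bash
python3 st.py w8
```

```text
t 15.85 r 0.0347 phi 332.89 yaw-phi-180 -2.46 z 0.0716 Ftool [-3.54 -1.88  1.14] tool xy of nut [ 0.0347 -0.0015] q6 -1.53
```

View pics/w8.png

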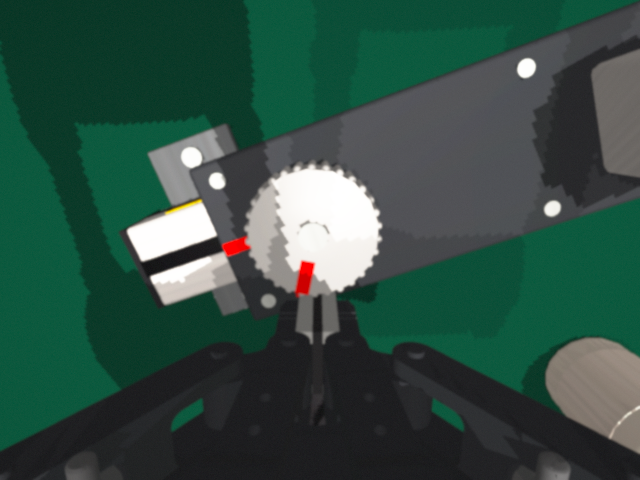

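Request:
carry_out(
  commands=[
    {"fingers":0,"linear":[0.001,0.0033,0],"spin":-6},
    {"fingers":0,"linear":[0.0006,0.0033,0],"spin":-6},
    {"fingers":0,"linear":[0.0004,0.0033,0],"spin":-6},
    {"fingers":0,"linear":[0.0003,0.0033,0],"spin":-6},
    {"fingers":0,"linear":[0.0003,0.0033,0],"spin":-6},
    {"fingers":0,"linear":[0.0003,0.0033,0],"spin":-6},
    {"fingers":0,"linear":[0.0003,0.0033,0],"spin":-6},
    {"fingers":0,"linear":[0.0003,0.0033,0],"spin":-6},
    {"fingers":0,"linear":[0.0003,0.0033,0],"spin":-6},
    {"fingers":0,"linear":[0,0,0],"spin":0},
  ],
)

```text
t: 16.73
tcp_pos: [0.5646, -0.1832, 0.0717]
eef_rot: [-0.209, 0.978, -0.001, 0.003]
contact_force: [4.4, 1.6, -2.2]
width: -0.0
```

```bash
python3 st.py w9
```

```text
t 16.73 r 0.0347 phi 27.88 yaw-phi-180 -3.73 z 0.0717 Ftool [-4.69 -0.31  2.24] tool xy of nut [ 0.0346 -0.0023] q6 -2.43
```

View pics/w9.png

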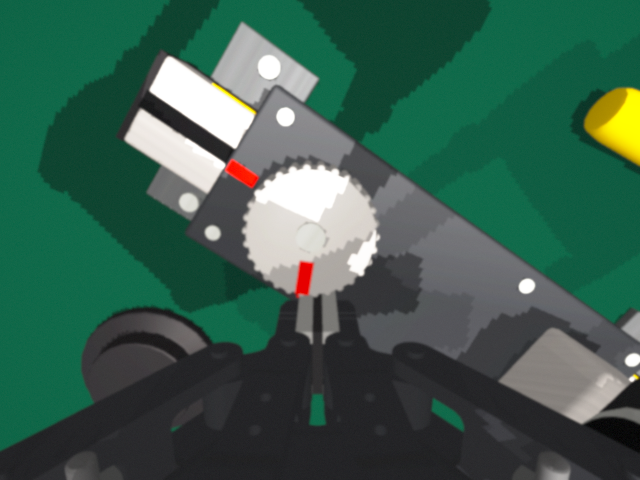

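```bash
cat > ang.py <<'E'
from h import *
import sys
def ang(im,d,s,z):
    hsv=cv2.cvtColor(im,cv2.COLOR_RGB2HSV); red=((hsv[...,0]<8)|(hsv[...,0]>172))&(hsv[...,1]>150)&(hsv[...,2]>90)
    P=cloud('wrist',d,s); nl,lab,st,cen=cv2.connectedComponentsWithStats(red.astype(np.uint8))
    for i in range(1,nl):
        if st[i,4]<25: continue
        v,u=np.nonzero(lab==i); zz=np.nanmedian(P[lab==i][:,2])
        if zz<.055 or zz>.1: continue
        zp=z if zz>.075 else .062
        q=onplane('wrist',np.c_[u,v].astype(float),zp,s)[:,:2]; m=q.mean(0); w,V=np.linalg.eigh(np.cov((q-m).T)); a=V[:,1]
        print('comp',st[i],'z %.4f'%zz,m.round(4),'line dir %.1f'%(np.degrees(np.arctan2(a[1],a[0]))%180), 'bearing from c %.1f'%(np.degrees(np.arctan2(*(m-[.534,-.1994])[::-1]))%360), 'dist %.4f'%np.hypot(*(m-[.534,-.1994])))
if __name__=='__main__':
    s=readout.sense(); im,d=optics.grab_frame('wrist'); ang(im,d,s,float(sys.argv[1]))
E
python3 ang.py .0865
```

```text
comp [225 160  34  28 483] z 0.0644 [ 0.5296 -0.2325] line dir 79.7 bearing from c 262.5 dist 0.0334
comp [295 262  18  36 446] z 0.0886 [ 0.5507 -0.1958] line dir 13.1 bearing from c 12.1 dist 0.0171
```

Request:
carry_out(
  commands=[
    {"fingers":0,"linear":[-0.006,-0.001,0],"spin":0},
    {"fingers":0,"linear":[-0.005,-0.001,0],"spin":3},
    {"fingers":0,"linear":[0.0003,-0.0054,0],"spin":7},
    {"fingers":0,"linear":[0.0003,-0.0054,0],"spin":7},
    {"fingers":0,"linear":[0.0003,-0.0054,0],"spin":7},
    {"fingers":0,"linear":[0.0003,-0.0052,0],"spin":7},
    {"fingers":0,"linear":[0.0003,-0.0052,0],"spin":7},
    {"fingers":0,"linear":[0.0003,-0.0052,0],"spin":7},
    {"fingers":0,"linear":[0.0003,-0.0052,0],"spin":7},
    {"fingers":0,"linear":[0.0003,-0.0052,0],"spin":7},
  ],
)

```text
t: 17.67
tcp_pos: [0.5679, -0.2212, 0.071]
eef_rot: [0.304, 0.953, -0.0, -0.001]
contact_force: [0.3, 0.2, 0.1]
width: 0.0001
```

Request:
carry_out(
  commands=[
    {"fingers":0,"linear":[0.0002,-0.0052,0],"spin":7},
    {"fingers":0,"linear":[0.0002,-0.0052,0],"spin":7},
    {"fingers":0,"linear":[0.0003,-0.0052,0],"spin":7},
    {"fingers":0,"linear":[0.0003,-0.0052,0],"spin":7},
    {"fingers":0,"linear":[0.0003,-0.0052,0],"spin":7},
    {"fingers":0,"linear":[0.0003,-0.0052,0],"spin":7},
  ],
)

```text
t: 18.17
tcp_pos: [0.5426, -0.2385, 0.071]
eef_rot: [0.625, 0.781, -0.0, -0.0]
contact_force: [-0.0, 0.3, -0.1]
width: 0.0001
```

```bash
python3 st.py
```

```text
t 18.17 r 0.0401 phi 282.42 yaw-phi-180 0.23 z 0.0710 Ftool [0.33 0.03 0.07] tool xy of nut [0.0401 0.0002] q6 -0.75
```

Request:
carry_out(
  commands=[
    {"fingers":0,"linear":[0.0002,-0.005,0],"spin":7},
    {"fingers":0,"linear":[0.0002,-0.005,0],"spin":7},
    {"fingers":0,"linear":[0.0003,-0.005,0],"spin":7},
    {"fingers":0,"linear":[0.0003,-0.005,0],"spin":7},
    {"fingers":0,"linear":[0.0003,-0.005,0],"spin":7},
    {"fingers":0,"linear":[0.0003,-0.005,0],"spin":7},
    {"fingers":0,"linear":[0.0003,-0.005,0],"spin":7},
    {"fingers":0,"linear":[0.0003,-0.005,0],"spin":7},
    {"fingers":0,"linear":[0.0003,-0.005,0],"spin":7},
    {"fingers":0,"linear":[0.0003,-0.005,0],"spin":7},
  ],
)

```text
t: 19.0
tcp_pos: [0.4989, -0.2208, 0.0711]
eef_rot: [0.96, 0.281, -0.0, -0.0]
contact_force: [-0.8, -0.5, -0.1]
width: 0.0
```

Request:
carry_out(
  commands=[
    {"fingers":0,"linear":[0.0003,-0.005,0],"spin":7},
    {"fingers":0,"linear":[0.0003,-0.005,0],"spin":7},
    {"fingers":0,"linear":[0.0003,-0.005,0],"spin":7},
    {"fingers":0,"linear":[0.0003,-0.005,0],"spin":7},
    {"fingers":0,"linear":[0.0003,-0.005,0],"spin":7},
    {"fingers":0,"linear":[0.0003,-0.005,0],"spin":7},
    {"fingers":0,"linear":[0.0003,-0.005,0],"spin":7},
    {"fingers":0,"linear":[0.0003,-0.005,0],"spin":7},
    {"fingers":0,"linear":[0.0003,-0.005,0],"spin":7},
    {"fingers":0,"linear":[0,0,0],"spin":0},
  ],
)

```text
t: 19.83
tcp_pos: [0.4982, -0.1774, 0.0712]
eef_rot: [0.966, -0.259, -0.0, -0.0]
contact_force: [-0.7, -0.3, -0.5]
width: 0.0003
```

```bash
python3 st.py; python3 ang.py .0865
```

```text
t 19.83 r 0.0420 phi 148.46 yaw-phi-180 1.48 z 0.0712 Ftool [-0.45  0.64  0.53] tool xy of nut [0.042  0.0011] q6 1.62
comp [382 161  35  25 498] z 0.0644 [ 0.5287 -0.2326] line dir 79.9 bearing from c 260.9 dist 0.0336
comp [270 164  35  37 525] z 0.0886 [ 0.5495 -0.1959] line dir 14.0 bearing from c 12.6 dist 0.0159
```

Request:
carry_out(
  commands=[
    {"fingers":0,"linear":[0.004,0.001,0],"spin":0},
    {"fingers":0,"linear":[0.003,0,0],"spin":0},
    {"fingers":0,"linear":[0.002,0,0],"spin":0},
    {"fingers":0,"linear":[0.001,0,0],"spin":0},
    {"fingers":0,"linear":[0.0,0,0],"spin":0},
    {"fingers":0,"linear":[0.0002,0.0034,0],"spin":-6},
    {"fingers":0,"linear":[0.0002,0.0034,0],"spin":-6},
    {"fingers":0,"linear":[0.0002,0.0034,0],"spin":-6},
    {"fingers":0,"linear":[0.0002,0.0034,0],"spin":-6},
    {"fingers":0,"linear":[0.0002,0.0034,0],"spin":-6},
  ],
)

```text
t: 20.72
tcp_pos: [0.4993, -0.1991, 0.0708]
eef_rot: [1.0, 0.004, -0.003, -0.001]
contact_force: [-5.0, 1.0, 3.5]
width: 0.0002
```

```bash
python3 st.py; python3 ang.py .0868
```

```text
t 20.72 r 0.0347 phi 179.44 yaw-phi-180 0.99 z 0.0708 Ftool [-4.97 -1.   -3.43] tool xy of nut [0.0347 0.0006] q6 1.05
comp [266 174  13  12  44] z 0.0835 [ 0.5538 -0.1845] line dir 132.0 bearing from c 36.9 dist 0.0248
comp [270 185  35  35 463] z 0.0885 [ 0.5462 -0.1895] line dir 40.6 bearing from c 39.2 dist 0.0157
comp [386 226  30  18 391] z 0.0644 [ 0.5285 -0.2335] line dir 76.6 bearing from c 260.8 dist 0.0346
```

Request:
carry_out(
  commands=[
    {"fingers":0,"linear":[0.0005,0.0034,0],"spin":-6},
    {"fingers":0,"linear":[0.0003,0.0034,0],"spin":-6},
    {"fingers":0,"linear":[0.0003,0.0034,0],"spin":-6},
    {"fingers":0,"linear":[0.0003,0.0034,0],"spin":-6},
    {"fingers":0,"linear":[0.0003,0.0034,0],"spin":-6},
    {"fingers":0,"linear":[0.0003,0.0034,0],"spin":-6},
    {"fingers":0,"linear":[0.0003,0.0034,0],"spin":-6},
    {"fingers":0,"linear":[0.0003,0.0034,0],"spin":-6},
    {"fingers":0,"linear":[0.0003,0.0034,0],"spin":-6},
    {"fingers":0,"linear":[0.0003,0.0034,0],"spin":-6},
  ],
)

```text
t: 21.6
tcp_pos: [0.5174, -0.2297, 0.071]
eef_rot: [0.864, 0.504, -0.003, -0.0]
contact_force: [-5.5, -4.5, 1.5]
width: -0.0
```

```bash
python3 st.py; python3 ang.py .0868
```

```text
t 21.60 r 0.0346 phi 241.23 yaw-phi-180 -0.74 z 0.0710 Ftool [-6.62 -2.61 -1.46] tool xy of nut [ 0.0346 -0.0004] q6 -0.02
comp [261 176  12  13  46] z 0.0833 [ 0.5296 -0.1762] line dir 14.7 bearing from c 100.7 dist 0.0236
comp [266 186  34  37 524] z 0.0887 [ 0.5306 -0.1853] line dir 101.8 bearing from c 103.7 dist 0.0145
comp [337 289  16  14 138] z 0.0645 [ 0.5289 -0.2358] line dir 120.2 bearing from c 262.0 dist 0.0368
```

Request:
carry_out(
  commands=[
    {"fingers":0,"linear":[0.0003,0.0033,0],"spin":-6},
    {"fingers":0,"linear":[0.0004,0.0033,0],"spin":-6},
    {"fingers":0,"linear":[0.0004,0.0033,0],"spin":-6},
    {"fingers":0,"linear":[0.0004,0.0033,0],"spin":-6},
    {"fingers":0,"linear":[0.0004,0.0033,0],"spin":-6},
    {"fingers":0,"linear":[0.0004,0.0033,0],"spin":-6},
    {"fingers":0,"linear":[0.0004,0.0033,0],"spin":-6},
    {"fingers":0,"linear":[0.0004,0.0033,0],"spin":-6},
  ],
)

```text
t: 22.32
tcp_pos: [0.546, -0.2319, 0.0713]
eef_rot: [0.585, 0.811, -0.002, 0.002]
contact_force: [-1.3, -5.3, -0.8]
width: -0.0004
```

```bash
python3 st.py; python3 ang.py .0870
```

```text
t 22.32 r 0.0346 phi 290.18 yaw-phi-180 -1.72 z 0.0713 Ftool [-4.63 -2.93  0.79] tool xy of nut [ 0.0346 -0.001 ] q6 -0.84
comp [258 176  13  13  46] z 0.0832 [ 0.5134 -0.1884] line dir 62.6 bearing from c 151.9 dist 0.0234
comp [264 187  34  35 496] z 0.0888 [ 0.5207 -0.1936] line dir 150.7 bearing from c 156.5 dist 0.0145
comp [266 285  17  16 190] z 0.0645 [ 0.5286 -0.2366] line dir 62.1 bearing from c 261.8 dist 0.0376
```

Request:
carry_out(
  commands=[
    {"fingers":0,"linear":[0.0005,0.0033,0],"spin":-6},
    {"fingers":0,"linear":[0.0005,0.0033,0],"spin":-6},
    {"fingers":0,"linear":[0.0005,0.0033,0],"spin":-6},
    {"fingers":0,"linear":[0.0005,0.0033,0],"spin":-6},
    {"fingers":0,"linear":[0.0005,0.0033,0],"spin":-6},
    {"fingers":0,"linear":[0.0004,0.0033,0],"spin":-6},
    {"fingers":0,"linear":[0.0004,0.0033,0],"spin":-6},
    {"fingers":0,"linear":[0.0004,0.0033,0],"spin":-6},
  ],
)

```text
t: 23.03
tcp_pos: [0.5661, -0.2125, 0.0717]
eef_rot: [0.205, 0.979, -0.002, 0.003]
contact_force: [4.2, -3.1, -3.1]
width: -0.0
```

```bash
python3 st.py; python3 ang.py .0873
```

```text
t 23.03 r 0.0346 phi 337.79 yaw-phi-180 -1.45 z 0.0717 Ftool [-5.06 -1.19  3.16] tool xy of nut [ 0.0346 -0.0009] q6 -1.63
comp [259 176  13  13  49] z 0.0846 [ 0.5116 -0.2079] line dir 111.8 bearing from c 200.7 dist 0.0240
comp [264 186  35  37 545] z 0.0891 [ 0.5204 -0.2061] line dir 17.8 bearing from c 206.3 dist 0.0152
comp [220 229  29  19 371] z 0.0644 [ 0.5293 -0.234 ] line dir 84.8 bearing from c 262.3 dist 0.0349
```

Request:
carry_out(
  commands=[
    {"fingers":0,"linear":[0.0005,0.0034,0],"spin":-6},
    {"fingers":0,"linear":[0.0004,0.0034,0],"spin":-6},
    {"fingers":0,"linear":[0.0004,0.0034,0],"spin":-6},
    {"fingers":0,"linear":[0.0004,0.0034,0],"spin":-6},
    {"fingers":0,"linear":[0.0004,0.0034,0],"spin":-6},
    {"fingers":0,"linear":[0.0003,0.0034,0],"spin":-6},
    {"fingers":0,"linear":[0.0003,0.0034,0],"spin":-6},
    {"fingers":0,"linear":[0.0003,0.0034,0],"spin":-6},
    {"fingers":0,"linear":[0.0002,0.0036,0],"spin":-6},
    {"fingers":0,"linear":[0,0.002,0],"spin":0},
  ],
)

```text
t: 23.92
tcp_pos: [0.5619, -0.1786, 0.0719]
eef_rot: [-0.26, 0.966, -0.001, 0.003]
contact_force: [5.2, 0.9, -1.4]
width: -0.0001
```

```bash
python3 st.py w10; python3 ang.py .0875
```

```text
t 23.92 r 0.0348 phi 36.68 yaw-phi-180 -6.57 z 0.0719 Ftool [-4.95 -1.81  1.47] tool xy of nut [ 0.0346 -0.004 ] q6 -2.52
comp [224 152  33  30 489] z 0.0645 [ 0.5296 -0.2325] line dir 80.0 bearing from c 262.5 dist 0.0334
comp [242 182  12  15  51] z 0.0839 [ 0.5303 -0.224 ] line dir 167.8 bearing from c 261.3 dist 0.0249
comp [247 193  38  33 532] z 0.0892 [ 0.5333 -0.2156] line dir 80.2 bearing from c 267.4 dist 0.0163
```

View pics/w10.png

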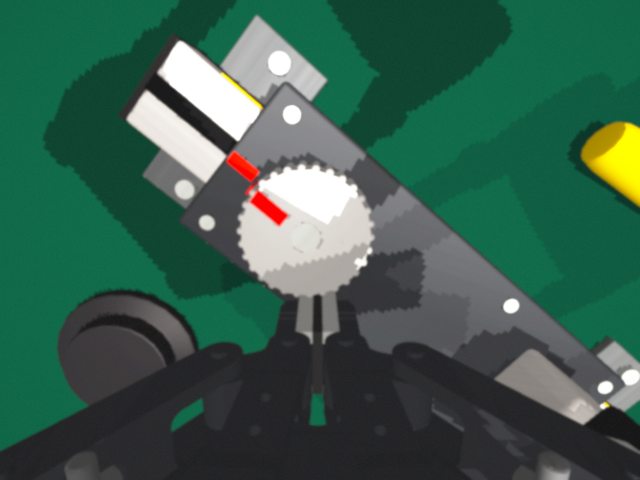

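Request:
carry_out(
  commands=[
    {"fingers":0,"linear":[-0.007,-0.001,0],"spin":0},
    {"fingers":0,"linear":[-0.007,0,0],"spin":0},
    {"fingers":0,"linear":[0,0,-0.03],"spin":4},
    {"fingers":0,"linear":[0,0,-0.03],"spin":7},
    {"fingers":0,"linear":[0,0,0],"spin":7},
    {"fingers":0,"linear":[0,0,0],"spin":7},
    {"fingers":0,"linear":[0,0,0],"spin":7},
    {"fingers":0,"linear":[0,0,0],"spin":7},
    {"fingers":0,"linear":[0,0,0],"spin":7},
    {"fingers":0,"linear":[0,0,0],"spin":7},
  ],
)

```text
t: 24.85
tcp_pos: [0.5713, -0.1717, 0.131]
eef_rot: [0.202, 0.979, 0.0, -0.001]
contact_force: [1.2, -0.4, 0.1]
width: -0.0002
```

Request:
carry_out(
  commands=[
    {"fingers":0,"linear":[0,0,0],"spin":7},
    {"fingers":0,"linear":[0,0,0],"spin":7},
    {"fingers":0,"linear":[0,0,0],"spin":7},
    {"fingers":0,"linear":[0,0,0],"spin":7},
    {"fingers":0,"linear":[0,0,0],"spin":7},
    {"fingers":0,"linear":[0,0,0],"spin":7},
    {"fingers":0,"linear":[0,0,0],"spin":7},
    {"fingers":0,"linear":[0,0,0],"spin":7},
    {"fingers":0,"linear":[0,0,0],"spin":7},
    {"fingers":0,"linear":[0,0,0],"spin":7},
  ],
)

```text
t: 25.68
tcp_pos: [0.5713, -0.1717, 0.131]
eef_rot: [0.727, 0.686, -0.0, -0.001]
contact_force: [0.9, 0.7, 0.7]
width: -0.0
```

```bash
python3 st.py; python3 - <<'E'
from h import *
s=readout.sense(); M=R.from_quat(s['eef_rot']).as_matrix(); print(np.degrees(np.arctan2(M[1,0],M[0,0])),s['tcp_pos'],M.T@(np.array([.5237,-.2575,.12])-s['tcp_pos']))
E
```

```text
t 25.68 r 0.0465 phi 36.63 yaw-phi-180 -129.97 z 0.1310 Ftool [ 0.79  0.82 -0.67] tool xy of nut [-0.0298 -0.0356] q6 -0.35
86.66418897631755 [ 0.57128915 -0.17167328  0.13096979] [-0.08845425 -0.04249837  0.01100107]
```

Request:
carry_out(
  commands=[
    {"fingers":0,"linear":[-0.0295,-0.0142,0],"spin":0},
    {"fingers":0,"linear":[-0.0295,-0.0142,0],"spin":0},
    {"fingers":0,"linear":[-0.0295,-0.0142,0],"spin":6.7},
    {"fingers":0,"linear":[0,0,0.03],"spin":0},
    {"fingers":0,"linear":[0,0,0.01],"spin":0},
    {"fingers":0,"linear":[0,0,0],"spin":0},
  ],
)

```text
t: 26.18
tcp_pos: [0.522, -0.2566, 0.0882]
eef_rot: [0.764, 0.645, -0.001, -0.004]
contact_force: [-1.0, 0.7, 0.1]
width: -0.0
```

```bash
python3 st.py w11; python3 ang.py .0875
```

```text
t 26.18 r 0.0584 phi 258.17 yaw-phi-180 2.13 z 0.0882 Ftool [ 0.52 -1.07 -0.04] tool xy of nut [0.0584 0.0022] q6 -0.41
comp [312 186  17  59 682] z 0.0879 [ 0.5316 -0.2211] line dir 76.9 bearing from c 263.8 dist 0.0219
```

View pics/w11.png

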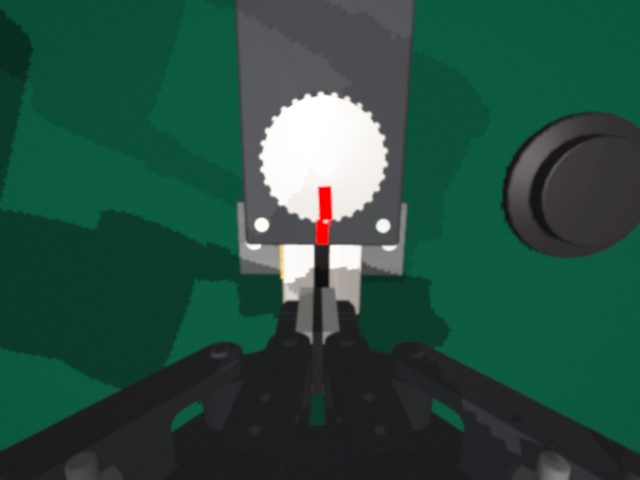

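Request:
carry_out(
  commands=[
    {"fingers":0,"linear":[0,0.002,0.015],"spin":0},
    {"fingers":0,"linear":[0,0,0.015],"spin":0},
    {"fingers":0,"linear":[0,0,0.008],"spin":0},
    {"fingers":0,"linear":[0,0,0],"spin":0},
  ],
)

```text
t: 26.62
tcp_pos: [0.5261, -0.2572, 0.0523]
eef_rot: [0.764, 0.646, -0.0, -0.001]
contact_force: [-0.9, 0.7, -0.9]
width: 0.0002
```

```bash
python3 st.py w12; python3 st.py s12 side
```

```text
t 26.62 r 0.0583 phi 262.17 yaw-phi-180 -1.72 z 0.0523 Ftool [ 0.57 -1.06  0.9 ] tool xy of nut [ 0.0583 -0.0018] q6 -0.41
t 26.67 r 0.0587 phi 262.69 yaw-phi-180 -2.26 z 0.0532 Ftool [-0.43 -0.41 -0.48] tool xy of nut [ 0.0587 -0.0023] q6 -0.41
```

View pics/w12.png

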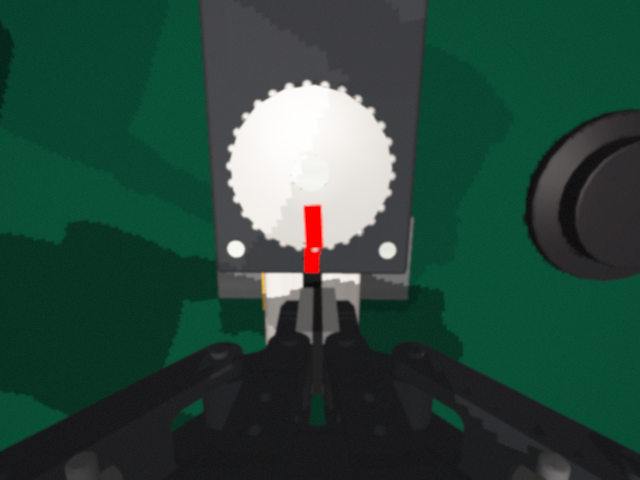

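View pics/s12.png

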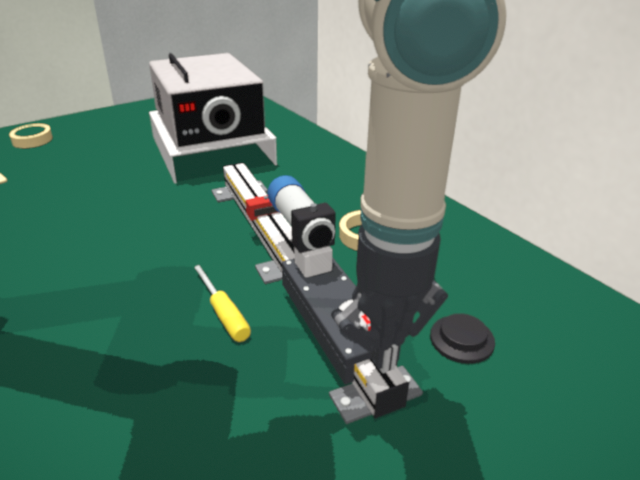

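Request:
carry_out(
  commands=[
    {"fingers":0,"linear":[0.003,-0.001,0],"spin":0},
    {"fingers":0,"linear":[0.003,-0.001,0],"spin":0},
    {"fingers":0,"linear":[0.003,0,0],"spin":0},
    {"fingers":0,"linear":[0.003,0,0],"spin":0},
    {"fingers":0,"linear":[0.004,0,0],"spin":0},
    {"fingers":0,"linear":[0.005,0,0],"spin":0},
    {"fingers":0,"linear":[0.006,0,0],"spin":0},
    {"fingers":0,"linear":[0.006,0,0],"spin":0},
    {"fingers":0,"linear":[0.006,0,0],"spin":0},
    {"fingers":0,"linear":[0.006,0,0],"spin":0},
  ],
)

```text
t: 27.55
tcp_pos: [0.532, -0.2165, 0.0542]
eef_rot: [0.763, 0.646, -0.002, 0.002]
contact_force: [-2.3, -8.0, 0.2]
width: -0.0001
```

```bash
python3 st.py w13
```

```text
t 27.55 r 0.0173 phi 263.27 yaw-phi-180 -2.80 z 0.0542 Ftool [-8.23 -0.9  -0.17] tool xy of nut [ 0.0172 -0.0008] q6 -0.33
```

View pics/w13.png

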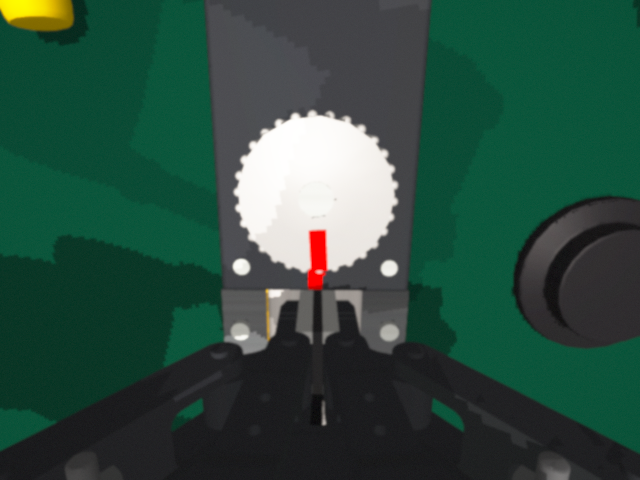

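Request:
carry_out(
  commands=[
    {"fingers":0,"linear":[0.007,0,0],"spin":0},
    {"fingers":0,"linear":[0.008,0,0],"spin":0},
    {"fingers":0,"linear":[0.008,0,0],"spin":0},
    {"fingers":0,"linear":[0.008,0,0],"spin":0},
    {"fingers":0,"linear":[0.008,0,0],"spin":0},
    {"fingers":0,"linear":[0.008,0,0],"spin":0},
    {"fingers":0,"linear":[0.008,0,0],"spin":0},
    {"fingers":0,"linear":[0.008,0,0],"spin":0},
    {"fingers":0,"linear":[0.008,0,0],"spin":0},
    {"fingers":0,"linear":[0.006,0,0],"spin":0},
  ],
)

```text
t: 28.43
tcp_pos: [0.5455, -0.14, 0.0542]
eef_rot: [0.763, 0.646, -0.001, 0.003]
contact_force: [-1.0, -7.6, 0.8]
width: 0.0004
```

```bash
python3 st.py; python3 st.py s14 side;python3 st.py c14 scene
```

```text
t 28.43 r 0.0605 phi 79.00 yaw-phi-180 -178.53 z 0.0542 Ftool [-7.64  0.3  -0.78] tool xy of nut [-0.0605 -0.0016] q6 -0.20
t 28.43 r 0.0605 phi 79.00 yaw-phi-180 -178.53 z 0.0542 Ftool [-7.64  0.3  -0.78] tool xy of nut [-0.0605 -0.0016] q6 -0.20
t 28.48 r 0.0619 phi 79.10 yaw-phi-180 -178.65 z 0.0541 Ftool [-5.58  0.71 -0.43] tool xy of nut [-0.0618 -0.0015] q6 -0.20
```

View pics/c14.png

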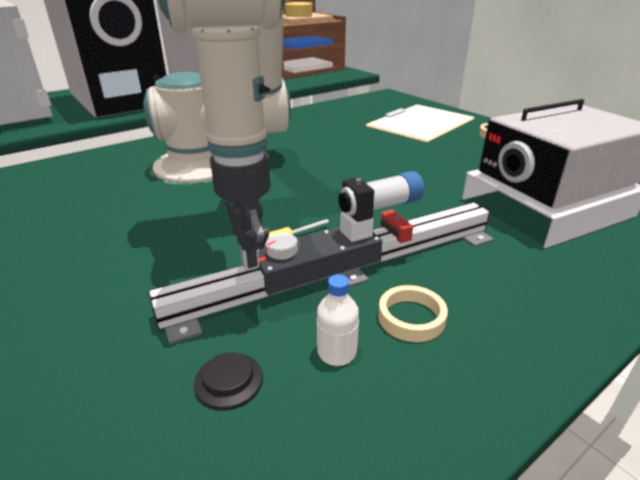

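Request:
carry_out(
  commands=[
    {"fingers":0,"linear":[0.005,0,0],"spin":0},
    {"fingers":0,"linear":[0.005,0,0],"spin":0},
    {"fingers":0,"linear":[0.005,0,0],"spin":0},
    {"fingers":0,"linear":[0.004,0,0],"spin":0},
    {"fingers":0,"linear":[0.003,0,0],"spin":0},
    {"fingers":0,"linear":[0.002,0,0],"spin":0},
    {"fingers":0,"linear":[0.002,0,0],"spin":0},
    {"fingers":0,"linear":[0.002,0,0],"spin":0},
  ],
)

```text
t: 29.2
tcp_pos: [0.5503, -0.1126, 0.0541]
eef_rot: [0.764, 0.646, -0.001, 0.002]
contact_force: [0.0, -7.4, 1.7]
width: -0.0002
```

Request:
carry_out(
  commands=[
    {"fingers":0,"linear":[0.002,0,0],"spin":0},
    {"fingers":0,"linear":[0.002,0,0],"spin":0},
  ],
)

```text
t: 29.37
tcp_pos: [0.551, -0.1086, 0.0541]
eef_rot: [0.764, 0.646, -0.0, 0.002]
contact_force: [-0.4, -8.8, 1.0]
width: 0.0
```

```bash
python3 st.py
```

```text
t 29.37 r 0.0923 phi 79.38 yaw-phi-180 -178.95 z 0.0541 Ftool [-8.78  1.08 -0.98] tool xy of nut [-0.0923 -0.0017] q6 -0.15
```

Travel is 143 mm now, still sliding at about 8 N. I keep going until the force rises.

Request:
carry_out(
  commands=[
    {"fingers":0,"linear":[0.002,0,0],"spin":0},
    {"fingers":0,"linear":[0.002,0,0],"spin":0},
    {"fingers":0,"linear":[0,0,0],"spin":0},
  ],
)

```text
t: 29.62
tcp_pos: [0.5517, -0.1048, 0.0541]
eef_rot: [0.763, 0.646, -0.001, 0.002]
contact_force: [-0.3, -9.3, 2.0]
width: -0.0001
```

Request:
carry_out(
  commands=[
    {"fingers":0,"linear":[0.002,0,0],"spin":0},
    {"fingers":0,"linear":[0.002,0,0],"spin":0},
    {"fingers":0,"linear":[0,0,0],"spin":0},
  ],
)

```text
t: 29.87
tcp_pos: [0.5518, -0.1046, 0.0542]
eef_rot: [0.763, 0.647, -0.003, 0.005]
contact_force: [-3.6, -18.3, 1.4]
width: -0.0001
```

```bash
python3 st.py; python3 st.py c15 scene
```

```text
t 29.87 r 0.0964 phi 79.36 yaw-phi-180 -178.74 z 0.0542 Ftool [-18.63  -0.54  -1.19] tool xy of nut [-0.0964 -0.0021] q6 -0.13
t 29.87 r 0.0964 phi 79.36 yaw-phi-180 -178.74 z 0.0542 Ftool [-18.63  -0.54  -1.19] tool xy of nut [-0.0964 -0.0021] q6 -0.13
```

View pics/c15.png

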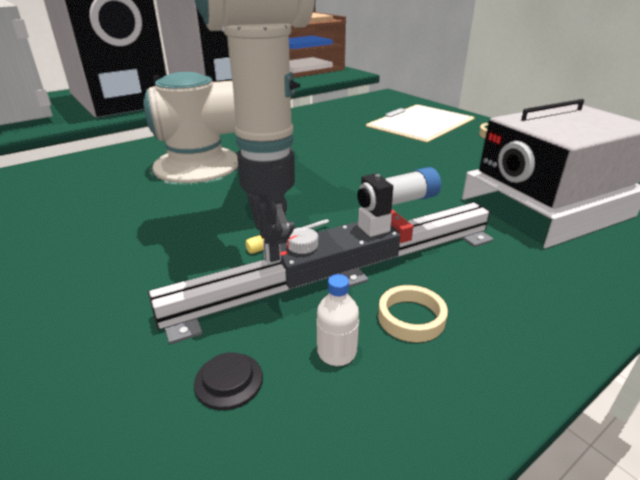

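Request:
carry_out(
  commands=[
    {"fingers":0,"linear":[-0.004,0,0],"spin":0},
    {"fingers":0,"linear":[-0.006,0,0],"spin":0},
    {"fingers":0,"linear":[-0.01,0,0],"spin":0},
    {"fingers":0,"linear":[-0.02,0,0],"spin":0},
    {"fingers":0,"linear":[0,0,-0.03],"spin":0},
    {"fingers":0,"linear":[0,0,-0.04],"spin":0},
    {"fingers":0,"linear":[0,0,-0.03],"spin":0},
    {"fingers":0,"linear":[0,0,0],"spin":0},
    {"fingers":0,"linear":[0,0,0],"spin":0},
  ],
)

```text
t: 30.67
tcp_pos: [0.5458, -0.1381, 0.1553]
eef_rot: [0.764, 0.645, 0.001, 0.002]
contact_force: [-1.0, -0.3, -0.8]
width: -0.0
```

```bash
python3 st.py w16;  python3 st.py c16 scene; python3 ang.py .0875; python3 - <<'E'
from h import *
# rear edge mark & stop gap along the rail from scene picture
u=np.array([np.sin(np.radians(10)),np.cos(np.radians(10))])
for f in ('scene0','c16'):
    z=np.load(f+'.npz'); im=z['im'];P=cloud('scene',z['d']); hsv=cv2.cvtColor(im,cv2.COLOR_RGB2HSV)
    lat=(P[...,0]-.534)*u[1]-(P[...,1]+.1994)*u[0]; al=(P[...,0]-.534)*u[0]+(P[...,1]+.1994)*u[1]
    m=(np.abs(lat)<.045)&(P[...,2]>.058)&(P[...,2]<.066)&(hsv[...,2]<110)&(hsv[...,1]<120)
    print(f,'saddle along',np.percentile(al[m],[.5,99.5]))
    r=((hsv[...,0]<8)|(hsv[...,0]>172))&(hsv[...,1]>150)&(hsv[...,2]>60)&(np.abs(lat)<.045)&(al>.25)
    print('stop along',np.percentile(al[r],[1,99]))
E
```

```text
t 30.67 r 0.0624 phi 79.10 yaw-phi-180 -178.74 z 0.1553 Ftool [-0.45 -0.91  0.77] tool xy of nut [-0.0624 -0.0014] q6 -0.20
t 30.72 r 0.0626 phi 80.36 yaw-phi-180 -179.99 z 0.1535 Ftool [ 0.2  -0.18  0.25] tool xy of nut [-0.0626 -0.    ] q6 -0.20
comp [319 118   9  26 203] z 0.0892 [ 0.5588 -0.0711] line dir 81.3 bearing from c 79.1 dist 0.1307
comp [316 146  12  26 249] z 0.0643 [ 0.5553 -0.087 ] line dir 76.2 bearing from c 79.3 dist 0.1144
scene0 saddle along [-0.03933852  0.30939205]
stop along [0.31032432 0.33140032]
c16 saddle along [0.10736017 0.30791635]
stop along [0.30998678 0.33108099]
```

View pics/w16.png

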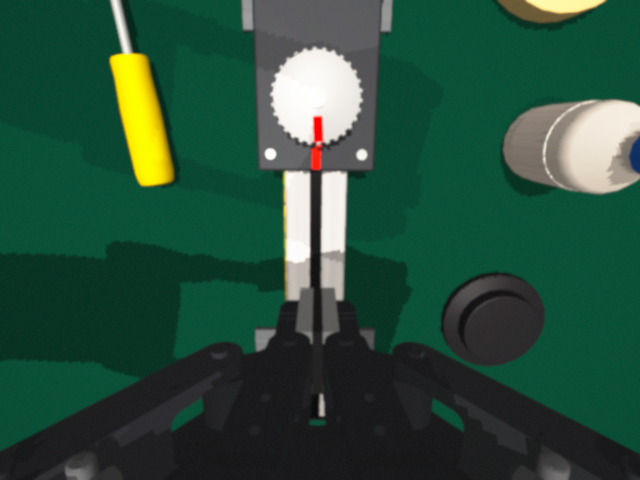

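View pics/c16.png

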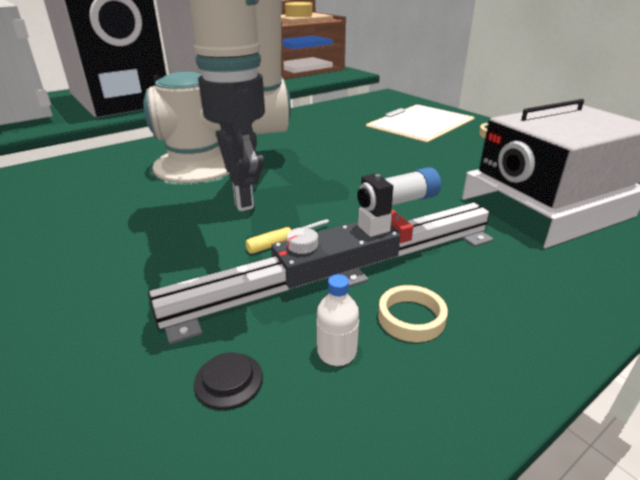

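```bash
python3 -c "
from station import robot
print(robot.sign_off())"
```

```text
the job is handed in; nothing more can be done
None
```

I loosened the clamp nut two full turns anticlockwise and pushed the carriage against the red stop. I handed the job in at about 30.8 s of the 61 s allowed; it reported no verdict.

**Nut:** I rolled it in three strokes, with the side of the closed fingertips pressed on the rim. Every force I read on it was under 9 N, well below the 38 N limit. After the last stroke the red line lay within about 1° of the rail direction. It was still in line with the carriage mark in the last wrist picture.

**Carriage before it was loose:** the line painted on the saddle stayed where it was, to within about 1 mm, through all three strokes.

**Push:** I pushed the saddle's rear face at about 8 N. After about 147 mm of travel it stopped dead: the force rose to about 18.6 N and the fingertip moved only 0.2 mm more. I then backed off and lifted clear, and the force went back to zero.

**Where checks disagreed:** the final depth image puts the saddle front at 308 mm and the stop face at 310 mm along the rail. That 2 mm gap is about one pixel, so I relied on the force rise as the sign of contact. My estimate of the travel from the first images was about 143 mm, against 147 mm in the end.

**Other objects:** the last pictures show the tape, cap, bottle and screwdriver where they started. I saw nothing to suggest the thermometer was touched.

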